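# Check the lid seam of an instrument case with a stylus

## Task

Shut the lid of the instrument case. The seam stylus lies flat: lay it in its sloping rest, tip down, let go, and take it again by its upper end, so that you can hold it upright; then guide its tip slowly (under 5 cm a second) and without lifting along the bottom of the L-shaped seam around the shut lid, from the seam's start at the right of the front, round the left front corner, to its end on the left side. Finish with the stylus back in the rest, tip down, lid still shut, and the other things on the bench left where they are.

Things in the scene. Friction and masses are not known exactly. Their poses are not given: they have to be found in the camera images.
- case: Fixed grey case 110 (x) x 150 (y) x 45 mm high, walls 5 mm; origin under its centre, front is -x, left +y. Its lid, hinged at the back, shuts level with the rim and leaves an L-shaped groove (the seam) between lid and wall along front and left only: 10 mm wide, 8 deep, floor 37 mm above the underside; centre line at case x = -45 (front), y = +65 (left).
- lid (a joint): Lid hinge, rad: 0 shut, 1.57 upright, stop 1.95; starts at 1.65 to 1.88. Axis along case y at case x = +48, 41 mm above the underside. The lid is 88 mm deep (hinge to free edge), 130 wide, 8 thick, 0.12 kg; the damped, slightly stiff hinge holds it near upright; pushed below about 1.1 rad it sinks shut by itself in about 3 s.
- lid_edge (a point): Middle of the lid's free edge, at half its thickness; it moves with the lid.
- seam_start (a point): Start of the seam path: centre of the groove's floor at the right end of the front (case -45, -55, 37 mm).
- seam_corner (a point): Corner of the seam path: centre of the groove's floor at the left front corner (case -45, +65, 37 mm).
- seam_end (a point): End of the seam path: centre of the groove's floor on the left side (case +25, +65, 37 mm).
- stylus: Loose seam stylus, 170 mm long, 80 g: square aluminium barrel 16 x 16 x 130 mm, black band at its tail, brass nose 40 mm long tapering to a round 4 mm steel tip. +x runs along it to the tip; origin on its centre line 90 mm from the tip (barrel from x = -80 to +50); balance 85 mm from the tip. It starts flat on the bench, axis 8 mm up.
- stylus_tip (a point): The very end of the stylus's tip, at stylus x = +90 mm.
- rest: Steel rest, fixed; base 160 (x) x 80 x 10 mm, origin under its centre. Two open forks (20 mm wide inside, flaring to 33; 40 outside; 10 thick; 53 and 106 mm from the tip; ears 15 mm above the axis) hold the stylus in plane y = 0, tip down to +x at 40 deg from level against a 36 wide stop rising 30 past the axis: tip at (65,0,22), origin (-4,0,80), tail (-65,0,131) mm; its upper 55 mm stand free.
- rest_tip (a point): Where the stylus's tip lies when it is home in the rest, at rest (65, 0, 22) mm.
- torch: Bystander: aluminium torch standing on its 44 mm head, 120 mm tall; origin under it.
- screwdriver: Bystander: screwdriver lying on the bench.
- spanner: Bystander: steel spanner lying on the bench.
- can: Bystander: can, 60 mm diameter, 150 mm tall; origin under it.
- jar: Bystander: small jar, 56 mm diameter, 60 mm tall; origin under it.
- spool: Bystander: black spool lying flat, 60 mm diameter, 30 mm tall; origin under it.
- cup: Bystander: steel cup, 70 mm diameter, 80 mm tall; origin under it.
There are look-alikes about, which are no part of the job. There is more than one size of the stylus; the one meant has the size given above. There is more than one size of the case; the one meant has the size given above.

How it is judged:
On the way, in this order (a step that is already met when the one before it is completed fails the run):
1. the lid is shut (value of joint lid below 0.05 rad), for 0.2 s.
2. the stylus lies in the forks of the sloping rest, tip down, let go (x of stylus in the frame of rest between -0.034 and 0.011 m and y of stylus in the frame of rest between -0.01 and 0.01 m and z of stylus in the frame of rest between 0.066 and 0.108 m and angle between stylus's own x axis and vertical between 2.09 and 2.45 rad and x of stylus_tip in the frame of rest above 0.03 m and z of stylus_tip in the frame of rest below 0.05 m and linear speed of stylus below 0.02 m/s and contact force between the fingers and stylus below 0.1 N), for 0.3 s.
3. the tip of the held, upright stylus is in the front seam, moving slowly, at its start (y of stylus_tip in the frame of case between -0.063 and -0.047 m and x of stylus_tip in the frame of case between -0.051 and -0.039 m and z of stylus_tip in the frame of case between 0.033 and 0.043 m and contact force between the fingers and stylus above 0.5 N and angle between stylus's own x axis and vertical above 2.79 rad and value of joint lid below 0.06 rad and linear speed of stylus below 0.08 m/s), for 0.04 s.
4. the tip of the held, upright stylus is in the front seam, moving slowly, 24 mm on (y of stylus_tip in the frame of case between -0.039 and -0.023 m and x of stylus_tip in the frame of case between -0.051 and -0.039 m and z of stylus_tip in the frame of case between 0.033 and 0.043 m and contact force between the fingers and stylus above 0.5 N and angle between stylus's own x axis and vertical above 2.79 rad and value of joint lid below 0.06 rad and linear speed of stylus below 0.08 m/s), for 0.04 s.
5. the tip of the held, upright stylus is in the front seam, moving slowly, 48 mm on (y of stylus_tip in the frame of case between -0.015 and 0.001 m and x of stylus_tip in the frame of case between -0.051 and -0.039 m and z of stylus_tip in the frame of case between 0.033 and 0.043 m and contact force between the fingers and stylus above 0.5 N and angle between stylus's own x axis and vertical above 2.79 rad and value of joint lid below 0.06 rad and linear speed of stylus below 0.08 m/s), for 0.04 s.
6. the tip of the held, upright stylus is in the front seam, moving slowly, 72 mm on (y of stylus_tip in the frame of case between 0.009 and 0.025 m and x of stylus_tip in the frame of case between -0.051 and -0.039 m and z of stylus_tip in the frame of case between 0.033 and 0.043 m and contact force between the fingers and stylus above 0.5 N and angle between stylus's own x axis and vertical above 2.79 rad and value of joint lid below 0.06 rad and linear speed of stylus below 0.08 m/s), for 0.04 s.
7. the tip of the held, upright stylus is in the front seam, moving slowly, 96 mm on (y of stylus_tip in the frame of case between 0.033 and 0.049 m and x of stylus_tip in the frame of case between -0.051 and -0.039 m and z of stylus_tip in the frame of case between 0.033 and 0.043 m and contact force between the fingers and stylus above 0.5 N and angle between stylus's own x axis and vertical above 2.79 rad and value of joint lid below 0.06 rad and linear speed of stylus below 0.08 m/s), for 0.04 s.
8. the tip, moving slowly, is in the seam's corner (y of stylus_tip in the frame of case between 0.057 and 0.073 m and x of stylus_tip in the frame of case between -0.051 and -0.039 m and z of stylus_tip in the frame of case between 0.033 and 0.043 m and contact force between the fingers and stylus above 0.5 N and angle between stylus's own x axis and vertical above 2.79 rad and value of joint lid below 0.06 rad and linear speed of stylus below 0.08 m/s), for 0.04 s.
9. the tip, moving slowly, is in the left seam, 31 mm from the corner (x of stylus_tip in the frame of case between -0.022 and -0.006 m and y of stylus_tip in the frame of case between 0.059 and 0.071 m and z of stylus_tip in the frame of case between 0.033 and 0.043 m and contact force between the fingers and stylus above 0.5 N and angle between stylus's own x axis and vertical above 2.79 rad and value of joint lid below 0.06 rad and linear speed of stylus below 0.08 m/s), for 0.04 s.
10. the tip, moving slowly, is in the left seam, 64 mm from the corner (x of stylus_tip in the frame of case between 0.011 and 0.027 m and y of stylus_tip in the frame of case between 0.059 and 0.071 m and z of stylus_tip in the frame of case between 0.033 and 0.043 m and contact force between the fingers and stylus above 0.5 N and angle between stylus's own x axis and vertical above 2.79 rad and value of joint lid below 0.06 rad and linear speed of stylus below 0.08 m/s), for 0.04 s.
At the end, for the whole second after the job is handed in: The stylus lies in both forks of the rest, tip down (slope within 10 degrees of 40, within 10 mm sideways and about 30 mm up the slope), let go and at rest; the lid is shut (below 0.05 rad) (all of step 2 and value of joint lid below 0.05 rad); the robot touches nothing.
It fails at once if a bystander is moved by more than 40 mm (distance of any of torch, screwdriver, spanner, can, jar, spool, cup from where it was at the start of the episode above 0.04 m).
It also fails if it takes over 72 s, if anything falls off the work surface, if the arm or the gripper's body presses on something with over 40 N, if the wrist force passes 120 N, or if a joint passes its speed limit or range.

## Robot

A 7-joint arm with a two-finger parallel gripper is mounted at the origin on the work surface. World frame = base frame: x ahead of the robot, y to its left, z up, the work surface at z = 0. Lengths are in m, angles in rad, forces in N, time in s.
With the tool pointing down it reaches from about 0.4 to 0.875 m from the base axis. Payload 19.3 kg.
Tool frame: the origin (TCP) lies at the very end of the fingers, on their centre line; the grasp point (between the pads) lies 19 mm behind it; z points along the fingers, y is the line along which they close (so a half turn about z gives the same grasp; the last joint's range is limited). The gripper opens to 85 mm and grips with 20 to 120 N. Pads are 22 mm wide; open, the fingers measure 114 mm over their backs; the gripper's body (76 mm by 85 mm) begins 54 mm behind the grasp point. The pads swing forward as they close: fully open they stand 13 mm farther back than shut.
Start: joints at [1.23, 0.521, -0.036, 1.599, 0.021, 1.021, -0.113], TCP at [0.167, -0.602, 0.231] pointing down, gripper open.
Joint ranges: [-2.91, 2.91], [-0.3, 2.13], [-1.5, 1.42], [0.17, 2.43], [-1.26, 4.41], [0.16, 1.93], [-2.52, 2.52]. Speed limits (rad/s): [1.89, 1.89, 2.39, 2.39, 3.01, 3.01, 3.01].

## Interface

Orientations are given as [roll, pitch, yaw] about the fixed x, y, z axes, in that order (R = Rz(yaw) Ry(pitch) Rx(roll)).
In Python, from workcell import monitor, optics, workorder gives the robot as it stands.
- The arm moves only by the tool apply_moves, never from a script. Its arguments are lists of equal length, an entry for each row: "linear": the shift along the tool's x, y, z each as a share of 0.1 m, from -1 to 1, a list of three; "delta_rot": the turn, a rotation vector about the tool's x, y, z each as a share of 120 degrees, from -1 to 1, a list of three. A call has exactly 5 rows; each row is the pose to reach, as a shift and turn from the pose commanded when the call began, along the tool's axes at that moment; what a row does not reach only later rows make up. A row lasts 1/12 s, in which the tool goes at most 41.7 mm and 7.16 degrees, less where a joint would pass 70% of its speed; a pose out of reach is approached as far as the arm can. A call with a number of a shift or a turn outside -1 to 1 is refused whole. A call with a gripper value outside its range is refused whole. "gripper" is the opening, from -1 (shut) to 1 (fully open), set as the call begins (left out, the last holds). The fingers move at their own pace and stop on an object; "force" is the grip in N (left out, the last holds). Time passes only in rows, so rows that repeat a pose let the fingers close, or fill a call up. It gives the time, the measured TCP pose, the force, the opening and the grip force at its end, in the units of the state.
- monitor.observe(): the state, without advancing time (a new reading comes with each control period).
- optics.grab_frame(name): name is "side" or "top"; returns (picture, depth): 400x640x3 uint8, red, green, blue; 400x640 float32, m along the optical axis (not along the pixel's ray), 0 where there is no reading.
- optics.camera_info(name): a dict with "fx", "fy", "cx", "cy" (pixels), "rvec" (rotation vector, rad) and "tvec" (3), from world to camera coordinates, as OpenCV has them. Camera axes: x right, y down, z forward; pixel columns grow to the right and rows downward; lengths in m; the calibration is good to about 2 mm. A picture is of the moment at which its call begins. camera_info takes no time and is no camera call.
- workorder.job_done(): hands the job in; it is judged then, once.
The state is a dict: "clock": time; "qpos": joint angles; "qd": joint speeds; "joint_efforts": joint torques, N m; "position": TCP position; "tool_rot": TCP orientation; "force": force on the tool from outside, world axes, zero at the start; "moment": the same for the moment, N m; "grip_width": finger opening in m; "finger_force": force on a finger pad.
Only numpy, scipy, OpenCV 4.12 (cv2) and the standard library are available. Lean on these libraries where they do the work, as an engineer would, in place of code of your own. Each camera call takes 0.05 s, during which the arm holds its last target. There are 200 camera calls.

## Working session

There is one attempt and no reset: what is moved stays moved. The work goes in short steps, Python scripts to look and compute and a tool call to move; the robot and the scene stay as the last step left them, time stands still between calls to the robot, and variables do not carry over. Pictures are saved under pics/ and viewed, at most 10 in all, crops included, and the job is handed in when it is done.

Besides the shell and the picture viewer there is one more tool, called as a command line: name --argument value ..., lists and objects as JSON in quotes. apply_moves: Moves the arm, as the interface text tells. Its arguments: {"type":"object","properties":{"linear":{"type":"array"},"delta_rot":{"type":"array"},"gripper":{"type":"number"},"force":{"type":"number"}},"required":["linear","delta_rot"]}

```bash
ls; mkdir -p pics
cat > h.py <<'E'
import numpy as np, cv2
from workcell import monitor, optics, workorder
from scipy.spatial.transform import Rotation as R
def cam(n):
    c=optics.camera_info(n); return np.array([[c['fx'],0,c['cx']],[0,c['fy'],c['cy']],[0,0,1.]]),R.from_rotvec(np.ravel(c['rvec'])).as_matrix(),np.ravel(c['tvec'])
def ray(n,u,v):
    K,r,t=cam(n); return -r.T@t, r.T@np.linalg.solve(K,[u,v,1.])
def onz(n,u,v,z):
    o,d=ray(n,u,v); return o+d*(z-o[2])/d[2]
def pix(n,p):
    K,r,t=cam(n); q=K@(r@np.asarray(p)+t); return q[:2]/q[2]
def cloud(n,dep):
    K,r,t=cam(n); v,u=np.mgrid[:400,:640]; q=np.stack([(u-K[0,2])/K[0,0]*dep,(v-K[1,2])/K[1,1]*dep,dep],-1)
    w=(q-t)@r; w[dep==0]=np.nan; return w
def tri(a,b):
    (o1,d1),(o2,d2)=ray(*a),ray(*b); s=np.linalg.lstsq(np.c_[d1,-d2],o2-o1,rcond=None)[0]
    p,q=o1+d1*s[0],o2+d2*s[1]; return (p+q)/2,np.linalg.norm(p-q)
E
python3 - <<'E'
from h import *
for n in('top','side'):
    p,d=optics.grab_frame(n); cv2.imwrite(f'pics/{n}0.png',p[:,:,::-1]); np.savez(f'{n}0.npz',p=p,d=d)
    print(n,(d==0).mean(),ray(n,320,200))
print(monitor.observe())
E
```

```text
pics
top 0.0038828125 (array([ 0.45773997, -0.12158053,  1.60159531]), array([ 0.04660931,  0.002531  , -0.99892995]))
side 0.004046875 (array([0.50109086, 1.02494496, 1.07409687]), array([ 0.04721815, -0.7489162 , -0.66114877]))
{'clock': 0.1, 'qpos': array([ 1.2298295 ,  0.52193225, -0.0363132 ,  1.59993904,  0.02122531,
        1.02106957, -0.11283133]), 'qd': array([-1.12807065e-03, -1.89341491e-03,  7.46674390e-05, -1.30856590e-03,
        6.19336346e-04, -2.31330827e-04,  2.21519502e-03]), 'joint_efforts': array([ 4.31076041e-03, -9.28482985e+01,  1.98461361e+00, -3.70534015e+01,
        1.82960252e-02,  5.24068106e-03, -5.51078278e-05]), 'position': array([ 0.16704688, -0.60196712,  0.23080154]), 'tool_rot': array([-3.14063455e+00,  9.43731946e-05,  2.70725229e-01]), 'force': array([ 0.22051837, -0.79375122,  0.61866766]), 'moment': array([ 0.0085042 , -0.01364643, -0.00094762]), 'finger_force': 0.0, 'grip_width': 0.08521717709670672}
```

View pics/top0.png

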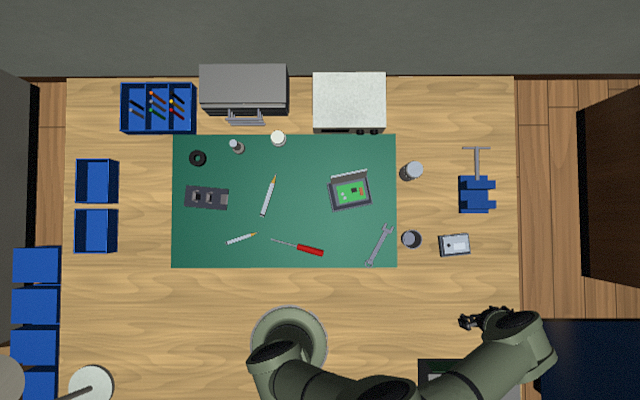

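View pics/side0.png

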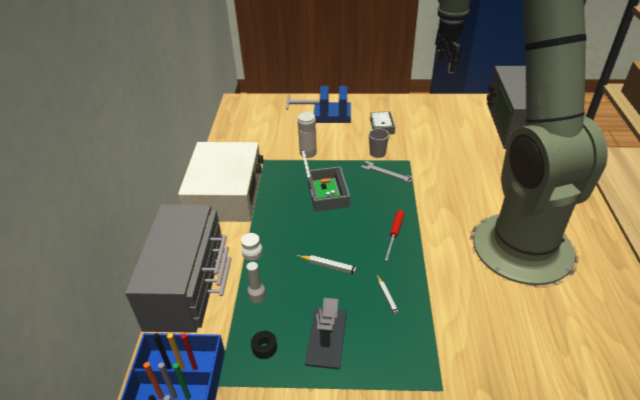

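Top view: long stylus at about (268,196), short look-alike at (241,238). The case is at (350,190) with its lid open, and the rest is at (207,197). The white box at (454,244) and the box at (440,370) are the other case-like things. Next I measure them and check in a crop.

Run:
```python
from h import *
D=np.load('top0.npz');p,d=D['p'],D['d'];w=cloud('top',d)
crop=cv2.resize(p[130:270,170:400],None,fx=3.4,fy=3.4,interpolation=cv2.INTER_CUBIC);cv2.imwrite('pics/crop1.png',crop[:,:,::-1])
S=np.load('side0.npz');ws=cloud('side',S['d']);ps=S['p']
for n,P,W in(('top',p,w),('side',ps,ws)):
    print(n)
    hsv=cv2.cvtColor(P,cv2.COLOR_RGB2HSV)
    table=((W[...,2]<0.006)&((hsv[...,0]>60)&(hsv[...,0]<95)&(hsv[...,1]>120)))
    m=(W[...,0]>.3)&(W[...,0]<.86)&(W[...,1]>-.55)&(W[...,1]<.45)&(W[...,2]<.25)&(~((hsv[...,0]>65)&(hsv[...,0]<95)&(hsv[...,1]>110)&(W[...,2]<.012)))
    m=m.astype(np.uint8); m=cv2.morphologyEx(m,cv2.MORPH_OPEN,np.ones((2,2)))
    N,L,st,c=cv2.connectedComponentsWithStats(m)
    for i in range(1,N):
        if st[i,4]<25: continue
        q=W[L==i]; r=cv2.minAreaRect(q[:,:2].astype(np.float32)*1000)
        print(c[i].round(),st[i,4],'ctr',np.round(r[0],0),'sz',np.round(r[1],0),round(r[2],1),'z',np.nanpercentile(q[:,2],[5,50,98]).round(3))
print(pix('top',[.6,0,0]),pix('top',[.7,0,0]),pix('top',[.6,-.1,0]))
```

```text
top
[342. 156.] 12853 ctr [nan nan] sz [nan  0.] nan z [-0.005  0.003  0.141]
[238. 147.] 175 ctr [724. 190.] sz [38. 55.] 11.9 z [0.    0.045 0.126]
[198. 158.] 207 ctr [686. 334.] sz [37. 63.] 48.7 z [0.001 0.028 0.036]
[350. 222.] 5382 ctr [ 381. -208.] sz [323. 444.] 34.9 z [-0.004  0.003  0.109]
[269. 198.] 246 ctr [549.  71.] sz [ 21. 173.] 71.9 z [-0.002  0.013  0.023]
[207. 198.] 940 ctr [547. 302.] sz [164.  80.] 78.8 z [0.001 0.011 0.089]
[344. 197.] 61 ctr [ 544. -207.] sz [25. 41.] 78.8 z [0.01  0.015 0.029]
[310. 203.] 25 ctr [519. -82.] sz [19. 26.] 89.6 z [-0.004  0.002  0.008]
[241. 239.] 148 ctr [391. 173.] sz [ 11. 135.] 17.6 z [-0.003  0.005  0.018]
side
[268. 237.] 18018 ctr [697. -83.] sz [1095.  350.] 63.6 z [-0.002  0.016  0.138]
[396. 230.] 361 ctr [355. -40.] sz [225.  12.] 72.7 z [-0.001  0.017  0.029]
[330. 264.] 472 ctr [550.  80.] sz [ 27. 168.] 75.1 z [0.    0.013 0.021]
[389. 297.] 267 ctr [387. 177.] sz [ 23. 130.] 16.7 z [-0.     0.011  0.016]
[327. 337.] 2153 ctr [514. 300.] sz [195.  79.] 68.7 z [0.002 0.011 0.089]
[264. 345.] 582 ctr [680. 347.] sz [68. 44.] 36.0 z [0.003 0.028 0.034]
[288.57135754 182.08554986] [288.59348052 155.55884682] [315.26705599 181.99710756]
```

View pics/crop1.png

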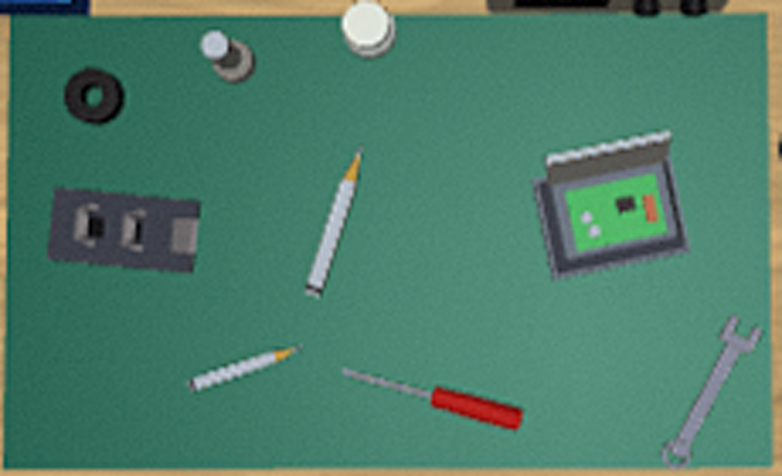

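Crop: the long stylus runs from its tail at crop (313,292) to its tip at (360,152). It measures about 170 mm, against about 135 mm for the short one at crop (243,368), so I take the long one. The case at crop (612,215) is about 150 mm wide, so it is the right one. Now precise poses.

```bash
cat > meas.py <<'E'
from h import *
I={n:np.load(f'{n}0.npz') for n in('top','side')}
def hsv(n): return cv2.cvtColor(I[n]['p'],cv2.COLOR_RGB2HSV).astype(int)
def mask(n,box,f=None):
    h=hsv(n); g=(h[...,0]>62)&(h[...,0]<95)&(h[...,1]>90)
    m=~g if f is None else f(h,g)
    k=np.zeros_like(g); u0,v0,u1,v1=box; k[v0:v1,u0:u1]=1; m=(m&k).astype(np.uint8)
    N,L,st,c=cv2.connectedComponentsWithStats(m); return L==1+np.argmax(st[1:,4])
def rect(n,m,z):
    c=max(cv2.findContours(cv2.resize(m.astype(np.uint8)*255,None,fx=1,fy=1),cv2.RETR_EXTERNAL,cv2.CHAIN_APPROX_NONE)[0],key=len)[:,0]
    return np.array([onz(n,u,v,z)[:2]*1000 for u,v in c])
E
python3 - <<'E'
from meas import *
# stylus
for n,b in(('top',(250,170,285,222)),('side',(292,245,362,278))):
    m=mask(n,b); v,u=np.nonzero(m); P=np.array([onz(n,a,c,.008)[:2] for a,c in zip(u,v)])*1000
    c=P.mean(0); _,_,V=np.linalg.svd(P-c); a=V[0]*np.sign(V[0][0]); s=(P-c)@a; q=(P-c)@[-a[1],a[0]]
    mid=lambda s0,s1:np.median(q[(s>s0)&(s<s1)])
    print(n,'tail',c+a*s.min(),'tip',c+a*s.max(),'len',np.ptp(s)+3,'yaw',np.degrees(np.arctan2(a[1],a[0])),'n',len(u))
    t=np.array([u,v]).T[[s.argmin(),s.argmax()]]; print(' px',t)
# rest base z=.01
for n,b in(('top',(180,180,233,214)),('side',(300,290,352,372))):
    m=mask(n,b); P=rect(n,m,.01); r=cv2.minAreaRect(P.astype(np.float32)); print('rest',n,r)
    print(cv2.boxPoints(r).round(1).tolist())
# case rim
m=mask('top',(322,165,378,216)); P=rect('top',m,.045); h=cv2.convexHull(P.astype(np.float32)); r=cv2.minAreaRect(h); print('case',r, cv2.boxPoints(r).round(1).tolist())
P=rect('top',m,.045)
w=cloud('top',I['top']['d']); ws=cloud('side',I['side']['d'])
for n,W in(('top',w),('side',ws)):
    for z0,z1 in((.03,.05),(.06,.13)):
        s=(W[...,2]>z0)&(W[...,2]<z1)&(W[...,0]>.44)&(W[...,0]<.70)&(W[...,1]>-.32)&(W[...,1]<-.1); q=W[s]*1000; r=cv2.minAreaRect(q[:,:2].astype(np.float32)); print(n,z0,len(q),r,np.median(q,0).round())
m8=cv2.resize(np.hstack([I['top']['p'][155:225,315:385]]),None,fx=7,fy=7,interpolation=cv2.INTER_CUBIC)
s8=cv2.resize(I['side']['p'][145:215,295:365],None,fx=7,fy=7,interpolation=cv2.INTER_CUBIC)
cv2.imwrite('pics/case.png',cv2.resize(np.hstack([m8,s8]),(800,400))[:,:,::-1])
E
```

```text
top tail [470.92553513 102.13857875] tip [634.16816717  48.51221219] len 174.82533022226087 yaw -18.18571994075909 n 224
 px [[262 217]
 [276 173]]
side tail [470.40511491 101.6898711 ] tip [631.11055768  47.70046611] len 172.53198868479575 yaw -18.56990612747529 n 448
 px [[355 271]
 [297 255]]
rest top ((543.2611694335938, 306.5021667480469), (161.239501953125, 80.615966796875), 84.2885971069336)
[[495.1000061035156, 230.3000030517578], [575.2999877929688, 222.3000030517578], [591.4000244140625, 382.70001220703125], [511.20001220703125, 390.70001220703125]]
rest side ((540.2457885742188, 295.3885498046875), (198.145751953125, 80.03517150878906), 84.53105163574219)
[[491.0, 200.60000610351562], [570.5999755859375, 193.0], [589.5, 390.20001220703125], [509.8999938964844, 397.79998779296875]]
case ((566.7632446289062, -224.74168395996094), (135.07289123535156, 158.30850219726562), 11.618383407592773) [[484.70001220703125, -160.8000030517578], [516.5999755859375, -315.8999938964844], [648.9000244140625, -288.70001220703125], [617.0, -133.60000610351562]]
top 0.03 394 ((556.8516845703125, -225.39950561523438), (108.94962310791016, 150.5142059326172), 11.549153327941895) [ 523. -209.   40.]
top 0.06 254 ((614.6594848632812, -218.591064453125), (21.720916748046875, 128.2266082763672), 11.400837898254395) [ 614. -220.  105.]
side 0.03 560 ((557.6298828125, -221.48202514648438), (113.92655944824219, 161.09022521972656), 12.015765190124512) [ 533. -201.   40.]
side 0.06 138 ((613.7733154296875, -213.9431610107422), (20.3699893951416, 136.9728240966797), 11.402074813842773) [ 611. -178.  119.]
```

View pics/case.png

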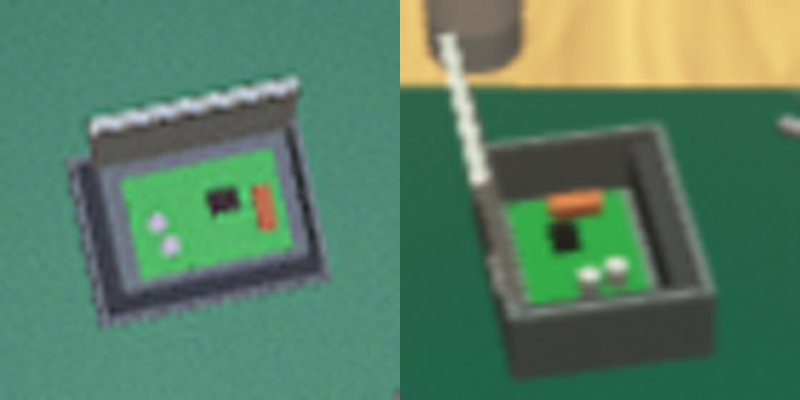

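The case is at about (556,-224) mm, yaw 11.6°. The rest is at about (542,306), with +x at about -95.7°. The stylus tail is at (471,102) and its tip at (632,48). First move: closed fingers go behind the lid.

apply_moves --linear '[[1, -0.43, 0], [1, -0.43, 0], [1, -0.43, 0], [1, -0.43, 0], [1, -0.43, 0]]' --delta_rot '[[0, 0, 0], [0, 0, 0], [0, 0, 0], [0, 0, 0], [0, 0, 0]]' --gripper -1

```text
clock: 0.52
position: [0.2533, -0.5331, 0.2312]
tool_rot: [-3.141, -0.0, 0.273]
force: [-0.8, -0.9, 0.1]
grip_width: 0.0256
finger_force: 0.0
```

apply_moves --linear '[[1, -0.43, 0], [1, -0.43, 0], [1, -0.43, 0], [1, -0.43, 0], [1, -0.43, 0]]' --delta_rot '[[0, 0, 0], [0, 0, 0], [0, 0, 0], [0, 0, 0], [0, 0, 0]]'

```text
clock: 0.93
position: [0.3372, -0.4657, 0.2312]
tool_rot: [-3.141, 0.0, 0.272]
force: [-0.9, -0.1, 0.4]
grip_width: -0.0001
finger_force: 0.0
```

apply_moves --linear '[[1, -0.43, 0], [1, -0.43, 0], [1, -0.43, 0], [1, -0.43, 0], [1, -0.43, 0]]' --delta_rot '[[0, 0, 0], [0, 0, 0], [0, 0, 0], [0, 0, 0], [0, 0, 0]]'

```text
clock: 1.35
position: [0.4215, -0.3982, 0.231]
tool_rot: [-3.142, 0.001, 0.271]
force: [-1.2, -1.2, -0.0]
grip_width: -0.0
finger_force: 0.0
```

apply_moves --linear '[[1, -0.43, 0], [1, -0.43, 0], [1, -0.43, 0], [1, -0.43, 0], [1, -0.43, 0]]' --delta_rot '[[0, 0, 0], [0, 0, 0], [0, 0, 0], [0, 0, 0], [0, 0, 0]]'

```text
clock: 1.77
position: [0.506, -0.3306, 0.2309]
tool_rot: [3.142, 0.001, 0.27]
force: [-0.6, -0.9, 0.1]
grip_width: -0.0
finger_force: 0.0
```

apply_moves --linear '[[1, -0.43, 0], [1, -0.43, 0], [1, -0.43, 0], [1, -0.43, 0], [1, -0.43, 0]]' --delta_rot '[[0, 0, 0], [0, 0, 0], [0, 0, 0], [0, 0, 0], [0, 0, 0]]'

```text
clock: 2.18
position: [0.5908, -0.2629, 0.2308]
tool_rot: [3.141, 0.001, 0.27]
force: [-0.6, -1.0, 0.5]
grip_width: -0.0003
finger_force: 0.0
```

apply_moves --linear '[[0.86, -0.38, 0], [0.86, -0.38, 0], [0.86, -0.38, 0.4], [0.86, -0.38, 0.8], [0.86, -0.38, 1]]' --delta_rot '[[0, 0, 0], [0, 0, 0], [0, 0, 0], [0, 0, 0], [0, 0, 0]]'

```text
clock: 2.6
position: [0.6613, -0.2039, 0.1268]
tool_rot: [-3.141, 0.005, 0.269]
force: [-1.3, -0.4, -0.5]
grip_width: 0.0003
finger_force: 0.0
```

apply_moves --linear '[[0, 0, 0.3], [0, 0, 0.3], [0, 0, 0.3], [0, 0, 0.3], [0, 0, 0.3]]' --delta_rot '[[0, 0, 0], [0, 0, 0], [0, 0, 0], [0, 0, 0], [0, 0, 0]]'

```text
clock: 3.02
position: [0.6647, -0.2031, 0.1036]
tool_rot: [3.14, -0.002, 0.269]
force: [0.2, -0.5, 0.8]
grip_width: 0.0002
finger_force: 0.0
```

apply_moves --linear '[[-0.1, 0, 0], [-0.2, 0, 0], [-0.3, 0, 0], [-0.4, 0, 0], [-0.5, 0, 0]]' --delta_rot '[[0, 0, 0], [0, 0, 0], [0, 0, 0], [0, 0, 0], [0, 0, 0]]'

```text
clock: 3.43
position: [0.6159, -0.2156, 0.1027]
tool_rot: [3.14, -0.002, 0.271]
force: [1.2, 0.2, -0.0]
grip_width: 0.0001
finger_force: 0.6
```

apply_moves --linear '[[-0.08, 0, 0], [-0.16, 0, 0], [-0.24, 0, 0], [-0.32, 0, 0], [-0.4, 0, 0]]' --delta_rot '[[0, 0, 0], [0, 0, 0], [0, 0, 0], [0, 0, 0], [0, 0, 0]]'

```text
clock: 3.85
position: [0.5767, -0.226, 0.1013]
tool_rot: [-3.142, 0.0, 0.271]
force: [0.5, -0.1, -0.8]
grip_width: -0.0001
finger_force: 0.2
```

apply_moves --linear '[[-0.08, 0, 0], [-0.16, 0, 0], [-0.24, 0, 0], [-0.32, 0, 0], [-0.4, 0, 0]]' --delta_rot '[[0, 0, 0], [0, 0, 0], [0, 0, 0], [0, 0, 0], [0, 0, 0]]'

```text
clock: 4.27
position: [0.5381, -0.2367, 0.1013]
tool_rot: [3.142, 0.0, 0.271]
force: [-0.0, -0.4, 0.5]
grip_width: -0.0001
finger_force: 0.0
```

```bash
cat >> h.py <<'E'
from scipy.spatial.transform import Slerp
def fr(x,z):
    z=np.array(z,float)/np.linalg.norm(z); x=np.array(x,float); x-=z*(x@z); x/=np.linalg.norm(x); return R.from_matrix(np.c_[x,np.cross(z,x),z])
def cur():
    s=monitor.observe(); return np.array(s['position']),R.from_euler('xyz',s['tool_rot'])
def plan(wps,start=None):
    """wps: (pos,R,ncalls[,ease]); prints the last row of each call; composes rounded commands"""
    p,r=start or cur(); k=0
    for P,Q,n in wps:
        p0,sl=p,Slerp([0,1],R.concatenate([r,Q]))
        for i in range(n):
            f=(i+1)/n; tp=p0+(np.array(P)-p0)*f; tr=sl(f)
            l=np.round(r.inv().apply(tp-p)/.1,3); d=np.round((r.inv()*tr).as_rotvec()/np.radians(120),3)
            assert abs(l).max()<=1 and np.linalg.norm(d)<=.2984,(l,d)
            print(k,l.tolist(),d.tolist(),'->',tp.round(4)); k+=1
            p=p+r.apply(l*.1); r=r*R.from_rotvec(d*np.radians(120))
    return p,r
E
python3 - <<'E'
from h import *
G=fr([-.949,.316,0],[0,0,-1])
plan([([.52,-.14,.16],cur()[1]*R.from_rotvec([0,0,-.56]),1),([.507,.09,.12],G,4),([.507,.09,.05],G,1)])
print(monitor.observe()['qpos'].round(2))
E
```

```text
0 [0.084, -0.98, -0.587] [-0.0, -0.0, -0.267] -> [ 0.52 -0.14  0.16]
1 [0.402, -0.412, 0.1] [-0.0, 0.0, -0.238] -> [ 0.5167 -0.0825  0.15  ]
2 [0.551, -0.169, 0.1] [-0.0, -0.0, -0.237] -> [ 0.5135 -0.025   0.14  ]
3 [0.565, 0.113, 0.1] [-0.0, -0.0, -0.238] -> [0.5102 0.0325 0.13  ]
4 [0.442, 0.369, 0.1] [-0.0, -0.0, -0.237] -> [0.507 0.09  0.12 ]
5 [-0.0, 0.0, 0.7] [-0.0, -0.0, -0.0] -> [0.507 0.09  0.05 ]
[ 0.41  0.63 -0.14  1.8   0.12  0.72 -1.09]
```

apply_moves --linear '[[0.084, -0.2, -0.587], [0.084, -0.98, -0.587], [0.084, -0.98, -0.587], [0.084, -0.98, -0.587], [0.084, -0.98, -0.587]]' --delta_rot '[[0, 0, -0.05], [0, 0, -0.1], [0, 0, -0.16], [0, 0, -0.22], [0, 0, -0.267]]'

```text
clock: 4.68
position: [0.5206, -0.1373, 0.1611]
tool_rot: [3.141, -0.001, 0.84]
force: [-0.3, -1.1, -0.7]
grip_width: -0.0004
finger_force: 0.0
```

apply_moves --linear '[[0.402, -0.412, 0.1], [0.402, -0.412, 0.1], [0.402, -0.412, 0.1], [0.402, -0.412, 0.1], [0.402, -0.412, 0.1]]' --delta_rot '[[0, 0, -0.05], [0, 0, -0.1], [0, 0, -0.15], [0, 0, -0.2], [0, 0, -0.238]]' --gripper 0.2

```text
clock: 5.1
position: [0.5171, -0.0822, 0.15]
tool_rot: [3.142, 0.0, 1.335]
force: [0.4, -0.6, 0.3]
grip_width: 0.0513
finger_force: 0.0
```

apply_moves --linear '[[0.551, -0.169, 0.1], [0.551, -0.169, 0.1], [0.551, -0.169, 0.1], [0.551, -0.169, 0.1], [0.551, -0.169, 0.1]]' --delta_rot '[[0, 0, -0.05], [0, 0, -0.1], [0, 0, -0.15], [0, 0, -0.2], [0, 0, -0.237]]'

```text
clock: 5.52
position: [0.5139, -0.0247, 0.14]
tool_rot: [-3.141, 0.0, 1.831]
force: [0.8, -0.6, -0.7]
grip_width: 0.051
finger_force: 0.0
```

apply_moves --linear '[[0.565, 0.113, 0.1], [0.565, 0.113, 0.1], [0.565, 0.113, 0.1], [0.565, 0.113, 0.1], [0.565, 0.113, 0.1]]' --delta_rot '[[0, 0, -0.05], [0, 0, -0.1], [0, 0, -0.15], [0, 0, -0.2], [0, 0, -0.238]]'

```text
clock: 5.93
position: [0.5107, 0.0328, 0.1299]
tool_rot: [-3.141, 0.0, 2.33]
force: [-0.3, -0.3, 0.4]
grip_width: 0.0511
finger_force: 0.0
```

apply_moves --linear '[[0.442, 0.369, 0.1], [0.442, 0.369, 0.1], [0.442, 0.369, 0.1], [0.442, 0.369, 0.1], [0.442, 0.369, 0.1]]' --delta_rot '[[0, 0, -0.05], [0, 0, -0.1], [0, 0, -0.15], [0, 0, -0.2], [0, 0, -0.237]]'

```text
clock: 6.35
position: [0.5074, 0.0903, 0.1199]
tool_rot: [-3.141, -0.0, 2.826]
force: [0.1, -0.1, -0.3]
grip_width: 0.0513
finger_force: 0.0
```

apply_moves --linear '[[0, 0, 0.2], [0, 0, 0.5], [0, 0, 0.7], [0, 0, 0.7], [0, 0, 0.7]]' --delta_rot '[[0, 0, 0], [0, 0, 0], [0, 0, 0], [0, 0, 0], [0, 0, 0]]'

```text
clock: 6.77
position: [0.5072, 0.0903, 0.0499]
tool_rot: [-3.141, -0.001, 2.82]
force: [-0.7, -0.3, -0.3]
grip_width: 0.0512
finger_force: 0.0
```

Run:
```python
from h import *
G=fr([-.949,.316,0],[0,0,-1]); p,r=cur(); print(p,r.as_euler('xyz'),monitor.observe()['clock'])
plan([([.507,.09,.004],G,1)])
a=optics.grab_frame('top');b=optics.grab_frame('side');np.savez('t1.npz',p=a[0],d=a[1]);np.savez('s1.npz',p=b[0],d=b[1])
A=cv2.resize(a[0][150:230,240:390],None,fx=4,fy=4,interpolation=cv2.INTER_CUBIC);B=cv2.resize(b[0][140:280,280:430],(600,280),interpolation=cv2.INTER_CUBIC)
B=cv2.resize(b[0][135:285,280:430],None,fx=2,fy=2)
out=np.zeros((620,600,3),np.uint8);out[:320]=A;out[320:,:300]=B
cv2.imwrite('pics/p1.png',cv2.resize(out,(580,600))[:,:,::-1])
```

```text
[0.50718314 0.09025181 0.04990817] [-3.14105388e+00 -1.42310117e-03  2.82018039e+00] 6.7667
0 [0.0, -0.003, 0.459] [-0.0, -0.001, 0.0] -> [0.507 0.09  0.004]
```

View pics/p1.png

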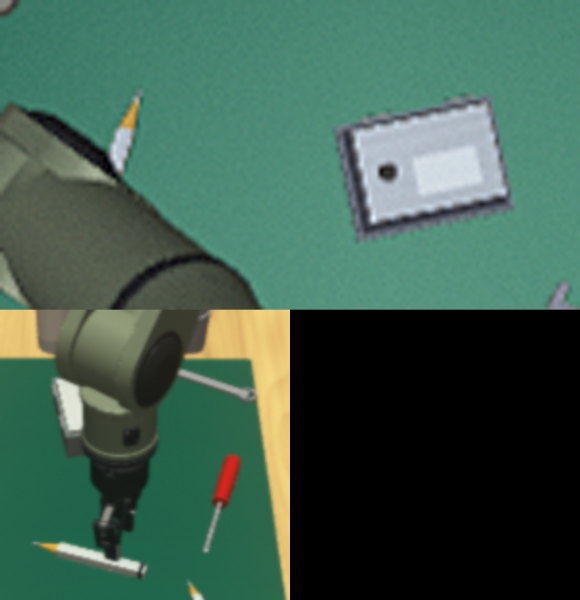

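The picture shows the lid shut, with the dark seam along its left and front at crop (345–510, 130–235). The fingers straddle the rear half of the stylus. Down and grip.

apply_moves --linear '[[0, 0, 0.15], [0, 0, 0.3], [0, 0, 0.4], [0, 0, 0.459], [0, 0, 0.459]]' --delta_rot '[[0, 0, 0], [0, 0, 0], [0, 0, 0], [0, 0, 0], [0, 0, 0]]'

```text
clock: 7.28
position: [0.5077, 0.0902, 0.0039]
tool_rot: [-3.141, -0.0, 2.82]
force: [-0.4, -0.9, -0.0]
grip_width: 0.0511
finger_force: 0.0
```

apply_moves --linear '[[0, 0, 0], [0, 0, 0], [0, 0, 0], [0, 0, 0], [0, 0, 0]]' --delta_rot '[[0, 0, 0], [0, 0, 0], [0, 0, 0], [0, 0, 0], [0, 0, 0]]' --gripper -1 --force 80

```text
clock: 7.7
position: [0.5082, 0.0903, 0.0051]
tool_rot: [3.141, 0.001, 2.819]
force: [-2.9, -1.4, 12.7]
grip_width: 0.0137
finger_force: 78.6
```

apply_moves --linear '[[0, 0, -0.1], [0, 0, -0.3], [0, 0, -0.5], [0, 0, -0.8], [0, 0, -1]]' --delta_rot '[[0, 0, 0], [0, 0, 0], [0, 0, 0], [0, 0, 0], [0, 0, 0]]'

```text
clock: 8.12
position: [0.5079, 0.0906, 0.1068]
tool_rot: [3.141, 0.001, 2.82]
force: [0.9, -0.2, 0.1]
grip_width: 0.0135
finger_force: 78.8
```

```bash
cat > rest.py <<'E'
from h import *
C0=np.array([.5418,.3065,0]); a=np.radians(-95.7)
X=np.array([np.cos(a),np.sin(a),0]); Y=np.array([-X[1],X[0],0]); Z=np.array([0,0,1.])
def rp(x,y,z): return C0+(X*x+Y*y+Z*z)/1000
c,s=np.cos(np.radians(40)),np.sin(np.radians(40))
AX=X*c-Z*s           # axis to tip
TIP=rp(65,0,22)
PLACE=fr(-AX,-X*s-Z*c)   # tool x to tail, z perpendicular, down
E
python3 - <<'E'
from rest import *
from meas import *
# case from shut-lid picture
I['top']=np.load('t1.npz'); 
m=mask('top',(322,165,380,216)); P=rect('top',m,.045).astype(np.float32); r=cv2.minAreaRect(P); print('case',r)
h=hsv('top'); 
s=np.load('s1.npz'); 
print(np.linalg.norm(rp(-4,0,80)-(TIP-AX*.09)))
g=.132; p=TIP-AX*g+PLACE.apply([0,0,.0035])  # axis 4.. mm behind TCP
print('place tcp',p, monitor.observe()['grip_width'])
up=p+np.array([0,0,.09])
e=plan([([.51,.16,.20],cur()[1]*R.from_rotvec([0,0,.3]),1),(up,PLACE,4)])
E
```

```text
case ((557.0699462890625, -224.03884887695312), (115.1997299194336, 153.34620666503906), 11.719610214233398)
0.00015928381845699415
place tcp [0.54561066 0.34467792 0.10416681] 0.013513697144190498
0 [0.198, 0.666, -0.932] [0.0, 0.0, 0.143] -> [0.51 0.16 0.2 ]
1 [0.196, 0.427, 0.015] [-0.044, 0.075, 0.12] -> [0.5189 0.2061 0.1986]
2 [0.288, 0.361, 0.09] [-0.043, 0.076, 0.12] -> [0.5278 0.2523 0.1971]
3 [0.347, 0.269, 0.169] [-0.044, 0.075, 0.12] -> [0.5367 0.2985 0.1956]
4 [0.368, 0.159, 0.246] [-0.043, 0.075, 0.12] -> [0.5456 0.3447 0.1942]
```

apply_moves --linear '[[0.198, 0.666, -0.932], [0.198, 0.666, -0.932], [0.198, 0.666, -0.932], [0.198, 0.666, -0.932], [0.198, 0.666, -0.932]]' --delta_rot '[[0, 0, 0.03], [0, 0, 0.06], [0, 0, 0.09], [0, 0, 0.12], [0, 0, 0.143]]'

```text
clock: 8.53
position: [0.5103, 0.1613, 0.1998]
tool_rot: [3.139, 0.002, 2.519]
force: [-0.3, -0.4, -2.4]
grip_width: 0.0141
finger_force: 78.8
```

apply_moves --linear '[[0.04, 0.085, 0.003], [0.08, 0.17, 0.006], [0.12, 0.26, 0.01], [0.16, 0.34, 0.012], [0.196, 0.427, 0.015]]' --delta_rot '[[-0.009, 0.015, 0.024], [-0.018, 0.03, 0.048], [-0.026, 0.045, 0.072], [-0.035, 0.06, 0.096], [-0.044, 0.075, 0.12]]'

```text
clock: 8.95
position: [0.5188, 0.2064, 0.1967]
tool_rot: [3.069, -0.169, 2.272]
force: [0.1, 0.6, -0.8]
grip_width: 0.0138
finger_force: 78.8
```

apply_moves --linear '[[0.06, 0.07, 0.02], [0.12, 0.14, 0.04], [0.17, 0.22, 0.055], [0.23, 0.29, 0.07], [0.288, 0.361, 0.09]]' --delta_rot '[[-0.009, 0.015, 0.024], [-0.018, 0.03, 0.048], [-0.026, 0.045, 0.072], [-0.035, 0.06, 0.096], [-0.043, 0.076, 0.12]]'

```text
clock: 9.37
position: [0.5279, 0.2525, 0.1953]
tool_rot: [3.041, -0.35, 2.028]
force: [-0.0, 0.2, -0.5]
grip_width: 0.0137
finger_force: 78.8
```

apply_moves --linear '[[0.07, 0.055, 0.03], [0.14, 0.11, 0.07], [0.21, 0.16, 0.1], [0.28, 0.22, 0.14], [0.347, 0.269, 0.169]]' --delta_rot '[[-0.009, 0.015, 0.024], [-0.018, 0.03, 0.048], [-0.026, 0.045, 0.072], [-0.035, 0.06, 0.096], [-0.044, 0.075, 0.12]]'

```text
clock: 9.78
position: [0.5369, 0.2986, 0.1938]
tool_rot: [3.06, -0.53, 1.767]
force: [-0.7, 0.9, -1.1]
grip_width: 0.0133
finger_force: 78.8
```

apply_moves --linear '[[0.07, 0.03, 0.05], [0.15, 0.06, 0.1], [0.22, 0.1, 0.15], [0.29, 0.13, 0.2], [0.368, 0.159, 0.246]]' --delta_rot '[[-0.009, 0.015, 0.024], [-0.018, 0.03, 0.048], [-0.026, 0.045, 0.072], [-0.035, 0.06, 0.096], [-0.043, 0.075, 0.12]]'

```text
clock: 10.2
position: [0.5459, 0.3445, 0.1922]
tool_rot: [-3.14, -0.698, 1.468]
force: [0.4, -0.4, -1.3]
grip_width: 0.0135
finger_force: 78.8
```

apply_moves --linear '[[0, 0, 0], [0, 0, 0], [0, 0, 0], [0, 0, 0], [0, 0, 0]]' --delta_rot '[[0, 0, 0], [0, 0, 0], [0, 0, 0], [0, 0, 0], [0, 0, 0]]'

```text
clock: 10.62
position: [0.546, 0.3441, 0.1917]
tool_rot: [3.141, -0.696, 1.472]
force: [-0.6, -0.1, -0.1]
grip_width: 0.0136
finger_force: 78.8
```

Run:
```python
from rest import *
p,r=cur(); print(p,(PLACE.inv()*r).as_rotvec(),monitor.observe()['qpos'].round(2))
a=optics.grab_frame('top');b=optics.grab_frame('side');np.savez('t2.npz',p=a[0],d=a[1]);np.savez('s2.npz',p=b[0],d=b[1])
T=p+r.apply([-.132,0,-.003]); E=p+r.apply([.038,0,-.003]); print('pred tip',T,'px',pix('top',T),pix('side',T),'tail',pix('top',E),pix('side',E), 'rest tip px',pix('top',TIP),pix('side',TIP))
A=cv2.resize(a[0][150:250,160:290],None,fx=4.5,fy=4.5,interpolation=cv2.INTER_CUBIC)[:450,:400]
B=cv2.resize(b[0][200:375,270:400],None,fx=3.2,fy=3.2,interpolation=cv2.INTER_CUBIC)[:560,:400]
o=np.zeros((560,800,3),np.uint8);o[:450,:400]=A[:, :400];o[:B.shape[0],400:400+B.shape[1]]=B
cv2.imwrite('pics/p2.png',o[:,:,::-1])
```

```text
[0.545962   0.34409343 0.19169642] [ 0.00016619 -0.00191536 -0.00039775] [ 0.27  0.71 -0.91  1.89 -0.16  0.4  -0.36]
pred tip [0.53576455 0.24139431 0.10934411] px [216.99093039 197.90718639] [329.02610398 286.67867677] tail [168.83262798 192.32074049] [320.20846936 302.42600156] rest tip px [222.61042605 199.23947979] [329.63605359 309.32734461]
```

View pics/p2.png

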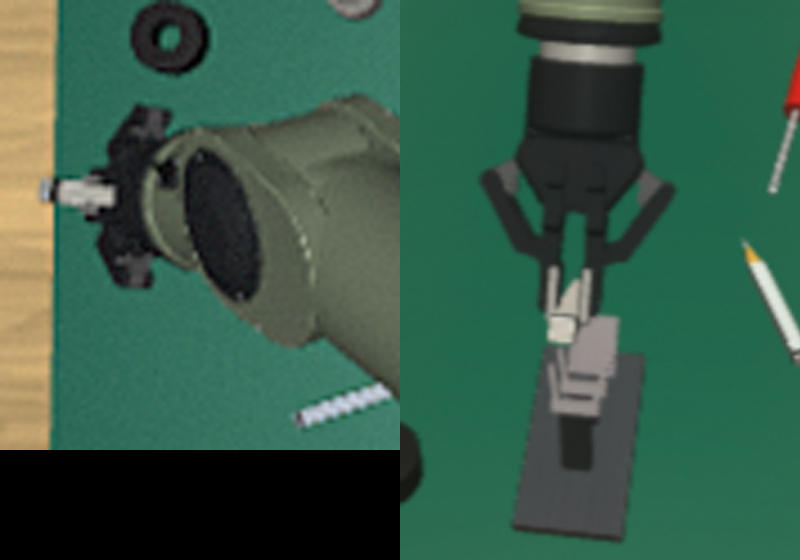

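The side view shows the stylus above the rest. Its tail at pixel (320.6,302.5) matches the prediction of (320.2,302.4). Next I check the rest's lateral centre line from the forks before going down.

Run:
```python
from rest import *
from meas import *
n_=X*s+Z*c
for n,b in(('top',(180,180,233,214)),('side',(300,290,352,372))):
    h=hsv(n); k=np.zeros((400,640),bool); k[b[1]:b[3],b[0]:b[2]]=1
    m=(h[...,1]<60)&(h[...,2]>105)&k
    N,L,st,ce=cv2.connectedComponentsWithStats(m.astype(np.uint8))
    for i in range(1,N):
        if st[i,4]>8: print(n,ce[i].round(1),st[i])
    for nm,g in(('stop',0),('f53',53),('f106',106)):
        hh=.030 if g==0 else .015
        print(nm,[pix(n,TIP-AX*g/1000+n_*hh+Y*q).round(1).tolist() for q in(-.02,.02)], pix(n,TIP-AX*g/1000).round(1))
t=[cv2.resize(I['top']['p'][178:218,180:236],None,fx=8,fy=8,interpolation=cv2.INTER_CUBIC)[:, :400],cv2.resize(I['side']['p'][288:368,300:356],None,fx=7,fy=7,interpolation=cv2.INTER_CUBIC)]
o=np.zeros((560,800,3),np.uint8);o[:320,:400]=t[0];o[:560,400:792]=t[1]
for g in(0,53,106):
    hh=.030 if g==0 else .015
    for q in(-.02,.02):
        P=TIP-AX*g/1000+n_*hh+Y*q
        u,v=pix('top',P);cv2.circle(o,(int((u-180+.5)*8),int((v-178+.5)*8)),2,(255,0,0),-1)
        u,v=pix('side',P);cv2.circle(o,(400+int((u-300+.5)*7),int((v-288+.5)*7)),2,(255,0,0),-1)
cv2.imwrite('pics/rest.png',o[:,:,::-1])
```

```text
top [193.5 195.5] [192 192   4   8  23]
top [207.3 197.2] [206 194   4   8  21]
top [224.3 199.1] [221 195   7   9  52]
stop [[225.8, 204.9], [227.0, 194.0]] [222.6 199.2]
f53 [[210.5, 203.3], [211.7, 192.3]] [209.3 197.7]
f106 [[196.5, 201.9], [197.8, 190.5]] [195.4 196.1]
side [327.5 313. ] [316 298  22  32 465]
stop [[338.6, 298.1], [322.5, 296.6]] [329.6 309.3]
f53 [[336.1, 309.1], [319.4, 307.4]] [327.3 314.5]
f106 [[334.0, 314.4], [316.5, 312.7]] [324.7 320.1]
```

View pics/rest.png

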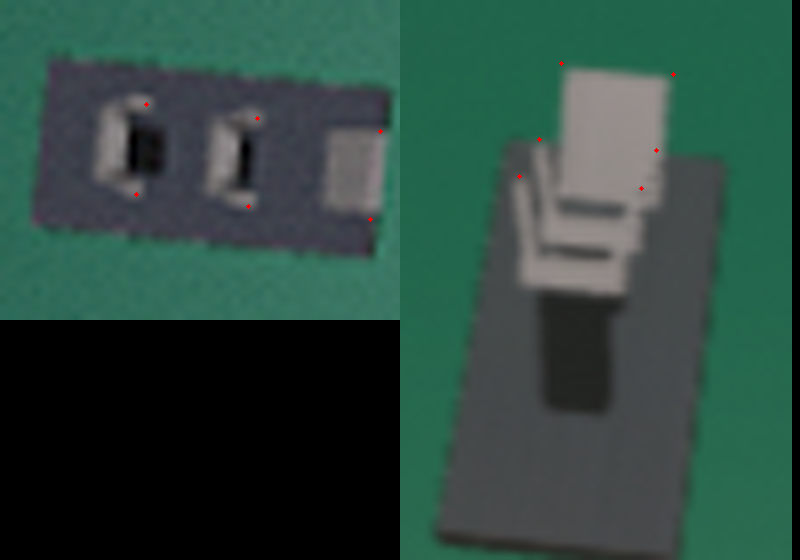

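The overlay agrees with the forks and stop within about 1 pixel (2 mm), and the flare takes that up. Descend.

Run:
```python
from rest import *
p=TIP+np.array([.0005,0,0])-AX*.135+PLACE.apply([0,0,.003])+np.array([0,0,.001]); print(p)
plan([(p+[0,0,.03],PLACE,1),(p,PLACE,2)])
```

```text
[0.54630699 0.34664488 0.10747819]
0 [-0.328, 0.002, 0.431] [-0.0, 0.001, -0.0] -> [0.5463 0.3466 0.1375]
1 [-0.096, 0.0, 0.115] [-0.0, -0.0, -0.0] -> [0.5463 0.3467 0.1225]
2 [-0.097, 0.0, 0.114] [-0.0, -0.0, -0.0] -> [0.5463 0.3466 0.1075]
```

apply_moves --linear '[[-0.065, 0.002, 0.086], [-0.13, 0.002, 0.172], [-0.2, 0.002, 0.26], [-0.26, 0.002, 0.345], [-0.328, 0.002, 0.431]]' --delta_rot '[[0, 0, 0], [0, 0, 0], [0, 0, 0], [0, 0, 0], [0, 0, 0]]'

```text
clock: 11.13
position: [0.5458, 0.3469, 0.1357]
tool_rot: [-3.139, -0.697, 1.47]
force: [-0.2, 0.1, -0.8]
grip_width: 0.0135
finger_force: 78.8
```

apply_moves --linear '[[-0.02, 0, 0.023], [-0.04, 0, 0.046], [-0.058, 0, 0.07], [-0.077, 0, 0.092], [-0.096, 0, 0.115]]' --delta_rot '[[0, 0, 0], [0, 0, 0], [0, 0, 0], [0, 0, 0], [0, 0, 0]]'

```text
clock: 11.55
position: [0.5463, 0.3468, 0.1223]
tool_rot: [-3.141, -0.697, 1.471]
force: [-0.4, 0.1, -1.1]
grip_width: 0.0135
finger_force: 78.8
```

apply_moves --linear '[[-0.02, 0, 0.023], [-0.04, 0, 0.046], [-0.058, 0, 0.07], [-0.077, 0, 0.092], [-0.097, 0, 0.114]]' --delta_rot '[[0, 0, 0], [0, 0, 0], [0, 0, 0], [0, 0, 0], [0, 0, 0]]'

```text
clock: 11.97
position: [0.5461, 0.3467, 0.1071]
tool_rot: [-3.141, -0.697, 1.47]
force: [-0.3, 0.4, -0.7]
grip_width: 0.0133
finger_force: 78.8
```

apply_moves --linear '[[0, 0, 0], [0, 0, 0], [0, 0, 0], [0, 0, 0], [0, 0, 0]]' --delta_rot '[[0, 0, 0], [0, 0, 0], [0, 0, 0], [0, 0, 0], [0, 0, 0]]'

```text
clock: 12.38
position: [0.5462, 0.3466, 0.1074]
tool_rot: [-3.141, -0.697, 1.47]
force: [-0.3, -0.3, -1.2]
grip_width: 0.0135
finger_force: 78.8
```

apply_moves --linear '[[0, 0, 0.005], [0, 0, 0.01], [0, 0, 0.015], [0, 0, 0.02], [0, 0, 0.02]]' --delta_rot '[[0, 0, 0], [0, 0, 0], [0, 0, 0], [0, 0, 0], [0, 0, 0]]'

```text
clock: 12.8
position: [0.5462, 0.348, 0.1057]
tool_rot: [-3.14, -0.697, 1.47]
force: [-0.7, -0.4, -0.4]
grip_width: 0.0136
finger_force: 78.8
```

apply_moves --linear '[[0, 0, 0], [0, 0, 0], [0, 0, 0], [0, 0, 0], [0, 0, 0]]' --delta_rot '[[0, 0, 0], [0, 0, 0], [0, 0, 0], [0, 0, 0], [0, 0, 0]]' --gripper 0.2

```text
clock: 13.22
position: [0.5463, 0.3479, 0.1058]
tool_rot: [-3.14, -0.697, 1.47]
force: [0.0, 0.7, -0.1]
grip_width: 0.0513
finger_force: 0.0
```

apply_moves --linear '[[0, 0, -0.1], [0, 0, -0.3], [0, 0, -0.5], [0, 0, -0.7], [0, 0, -0.9]]' --delta_rot '[[0, 0, 0], [0, 0, 0], [0, 0, 0], [0, 0, 0], [0, 0, 0]]'

```text
clock: 13.63
position: [0.5403, 0.2895, 0.1759]
tool_rot: [-3.141, -0.696, 1.471]
force: [0.4, -0.8, 0.3]
grip_width: 0.0515
finger_force: 0.0
```

Run:
```python
from rest import *
b=optics.grab_frame('side');np.savez('s3.npz',p=b[0],d=b[1]);a=optics.grab_frame('top');np.savez('t3.npz',p=a[0],d=a[1])
for nm,g in(('tip',0),('60',.06),('tail',.17)): print(nm,pix('side',TIP-AX*g),pix('top',TIP-AX*g))
A=cv2.resize(a[0][170:230,160:260],None,fx=4,fy=4,interpolation=cv2.INTER_CUBIC)
B=cv2.resize(b[0][230:370,280:380],None,fx=4,fy=4,interpolation=cv2.INTER_CUBIC)
o=np.zeros((560,800,3),np.uint8);o[:240,:400]=A;o[:,400:]=B
cv2.imwrite('pics/p3.png',o[:,:,::-1])
```

```text
tip [329.63605359 309.32734461] [222.61042605 199.23947979]
60 [326.97157089 315.17693127] [207.48820106 197.49435884]
tail [321.34952261 327.51953669] [177.74335302 194.06177154]
```

View pics/p3.png

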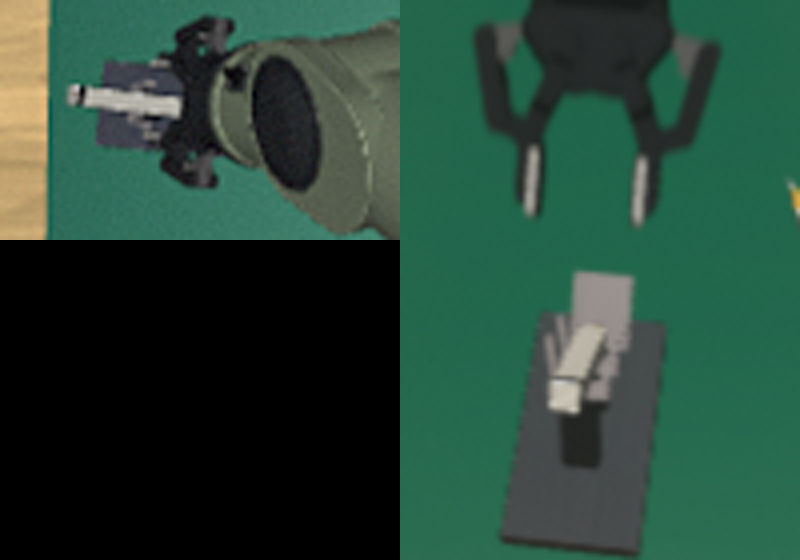

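The stylus lies home: its tail at side (321.2,328.7) is near the expected (321.3,327.5), and the gripper is free. Now regrasp by the upper end with the tool 20° off the stylus axis.

```bash
cat >> rest.py <<'E'
zt=X*np.sin(np.radians(30))-Z*np.cos(np.radians(30))
GR=fr(-X,zt); GP=TIP+np.array([.0005,0,0])-AX*.147+zt*.019
E
python3 - <<'E'
from rest import *
print(GP, (cur()[1].inv()*GR).as_rotvec(degrees=True))
A=GP-zt*.10
plan([(A+[0,-.03,.03],GR,3),(A,GR,1),(GP-zt*.03,GR,1),(GP,GR,1)])
E
```

```text
[0.54608493 0.34442011 0.1000353 ] [  0.13352261 -69.89048024  -0.1738944 ]
0 [0.281, 0.005, 0.062] [0.0, -0.194, -0.0] -> [0.5449 0.3136 0.1901]
1 [0.282, 0.005, -0.055] [0.001, -0.194, -0.001] -> [0.548  0.3389 0.2034]
2 [0.237, 0.005, -0.161] [-0.0, -0.194, -0.0] -> [0.5511 0.3642 0.2166]
3 [0.409, -0.03, 0.111] [-0.0, -0.0, -0.0] -> [0.5511 0.3942 0.1866]
4 [-0.001, 0.0, 0.7] [-0.0, -0.0, -0.0] -> [0.5476 0.3593 0.126 ]
5 [-0.0, 0.0, 0.3] [-0.0, -0.0, -0.0] -> [0.5461 0.3444 0.1   ]
```

apply_moves --linear '[[0.06, 0, 0.01], [0.11, 0, 0.02], [0.17, 0, 0.04], [0.22, 0, 0.05], [0.281, 0.005, 0.062]]' --delta_rot '[[0, -0.04, 0], [0, -0.08, 0], [0, -0.12, 0], [0, -0.155, 0], [0, -0.194, 0]]'

```text
clock: 14.15
position: [0.5437, 0.3158, 0.1889]
tool_rot: [3.141, -0.287, 1.471]
force: [-0.3, 0.5, -1.5]
grip_width: 0.0514
finger_force: 0.0
```

apply_moves --linear '[[0.06, 0, -0.01], [0.11, 0, -0.02], [0.17, 0, -0.03], [0.22, 0, -0.04], [0.282, 0.005, -0.055]]' --delta_rot '[[0, -0.04, 0], [0, -0.08, 0], [0, -0.12, 0], [0, -0.155, 0], [0.001, -0.194, -0.001]]'

```text
clock: 14.57
position: [0.5464, 0.3416, 0.2019]
tool_rot: [-3.14, 0.12, 1.474]
force: [-0.2, -1.5, 0.1]
grip_width: 0.0511
finger_force: 0.0
```

apply_moves --linear '[[0.05, 0, -0.03], [0.1, 0, -0.06], [0.14, 0, -0.1], [0.19, 0, -0.13], [0.237, 0.005, -0.161]]' --delta_rot '[[0, -0.04, 0], [0, -0.08, 0], [0, -0.12, 0], [0, -0.155, 0], [0, -0.194, 0]]'

```text
clock: 14.98
position: [0.5493, 0.3671, 0.215]
tool_rot: [-3.139, 0.526, 1.475]
force: [-0.7, -0.4, 0.5]
grip_width: 0.0511
finger_force: 0.0
```

apply_moves --linear '[[0.1, -0.01, 0.03], [0.2, -0.015, 0.06], [0.3, -0.02, 0.08], [0.409, -0.03, 0.111], [0.409, -0.03, 0.111]]' --delta_rot '[[0, 0, 0], [0, 0, 0], [0, 0, 0], [0, 0, 0], [0, 0, 0]]'

```text
clock: 15.4
position: [0.5489, 0.397, 0.1827]
tool_rot: [-3.136, 0.522, 1.476]
force: [0.6, -0.2, 0.1]
grip_width: 0.0513
finger_force: 0.0
```

Run:
```python
from rest import *
p,r=cur(); print((GR.inv()*r).as_rotvec(degrees=True),monitor.observe()['qpos'].round(2))
plan([(GP-zt*.03,GR,1),(GP,GR,1)])
```

```text
[ 0.15560554  0.09818707 -0.24555583] [-0.75  0.9  -0.21  1.11  0.43  1.61 -1.11]
0 [-0.044, 0.026, 0.679] [-0.001, -0.001, 0.002] -> [0.5476 0.3593 0.126 ]
1 [0.0, -0.0, 0.3] [-0.0, 0.0, 0.0] -> [0.5461 0.3444 0.1   ]
```

apply_moves --linear '[[-0.044, 0.026, 0.13], [-0.044, 0.026, 0.27], [-0.044, 0.026, 0.41], [-0.044, 0.026, 0.55], [-0.044, 0.026, 0.679]]' --delta_rot '[[0, 0, 0.002], [0, 0, 0.002], [0, 0, 0.002], [0, 0, 0.002], [-0.001, -0.001, 0.002]]'

```text
clock: 15.82
position: [0.5487, 0.3574, 0.1279]
tool_rot: [3.14, 0.523, 1.468]
force: [1.2, 0.1, 0.2]
grip_width: 0.0513
finger_force: 0.0
```

apply_moves --linear '[[0, 0, 0.08], [0, 0, 0.16], [0, 0, 0.24], [0, 0, 0.3], [0, 0, 0.3]]' --delta_rot '[[0, 0, 0], [0, 0, 0], [0, 0, 0], [0, 0, 0], [0, 0, 0]]'

```text
clock: 16.23
position: [0.5467, 0.3428, 0.1012]
tool_rot: [3.141, 0.525, 1.47]
force: [0.0, 0.0, 0.4]
grip_width: 0.0511
finger_force: 0.0
```

apply_moves --linear '[[0, 0, 0], [0, 0, 0], [0, 0, 0], [0, 0, 0], [0, 0, 0]]' --delta_rot '[[0, 0, 0], [0, 0, 0], [0, 0, 0], [0, 0, 0], [0, 0, 0]]'

```text
clock: 16.65
position: [0.5468, 0.3439, 0.1022]
tool_rot: [3.14, 0.524, 1.47]
force: [0.4, 1.4, 0.8]
grip_width: 0.0514
finger_force: 0.0
```

Run:
```python
from rest import *
p,r=cur(); print((p-GP)*1000,(GR.inv()*r).as_rotvec(degrees=True))
b=optics.grab_frame('side');a=optics.grab_frame('top')
B=cv2.resize(b[0][260:380,270:370],None,fx=5,fy=5,interpolation=cv2.INTER_CUBIC)
cv2.imwrite('pics/p4.png',B[:,:,::-1])
```

```text
[ 0.70108062 -0.48353188  2.16293368] [-0.05198398 -0.0266079   0.06004433]
```

View pics/p4.png

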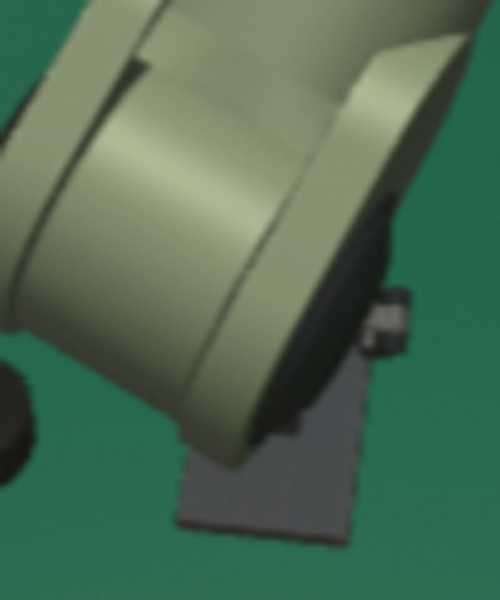

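apply_moves --linear '[[0, 0, 0], [0, 0, 0], [0, 0, 0], [0, 0, 0], [0, 0, 0]]' --delta_rot '[[0, 0, 0], [0, 0, 0], [0, 0, 0], [0, 0, 0], [0, 0, 0]]' --gripper -1 --force 100

```text
clock: 17.17
position: [0.5468, 0.3437, 0.1021]
tool_rot: [3.14, 0.524, 1.47]
force: [0.1, -0.1, 1.5]
grip_width: 0.0144
finger_force: 97.4
```

apply_moves --linear '[[0, 0, 0], [0, 0, 0], [0, 0, 0], [0, 0, 0], [0, 0, 0]]' --delta_rot '[[0, 0, 0], [0, 0, 0], [0, 0, 0], [0, 0, 0], [0, 0, 0]]'

```text
clock: 17.58
position: [0.5468, 0.3437, 0.1021]
tool_rot: [3.14, 0.524, 1.47]
force: [0.5, 0.3, 3.3]
grip_width: 0.0144
finger_force: 97.5
```

```bash
cat > seam.py <<'E'
from rest import *
import json
CC=np.array([.5570,-.2240,0]); ca=np.radians(11.65)
cx=np.array([np.cos(ca),np.sin(ca),0]); cy=np.array([-cx[1],cx[0],0])
def cp(x,y,z): return CC+(cx*x+cy*y+Z*z)/1000
E
python3 - <<'E'
from seam import *
p,r=cur(); s=monitor.observe(); print(p,s['force'],s['finger_force'],s['grip_width'],s['qpos'].round(2))
T=r.inv().apply(TIP+np.array([.0005,0,0])-p); Ax=r.inv().apply(AX); print('tip in tool',T*1000,'axis',Ax)
json.dump([p.tolist(),s['tool_rot'].tolist(),T.tolist(),Ax.tolist()],open('grip.json','w'))
# upright: rotate tool about its y so that axis is down
ang=np.degrees(np.arccos(-AX[2])*1)
U=GR*R.from_rotvec([0,np.radians(50),0]); print(U.apply(Ax)); U2=GR*R.from_rotvec([0,-np.radians(50),0]); print(U2.apply(Ax))
E
```

```text
[0.54679856 0.34374088 0.10206841] [0.52552983 0.34876418 3.2586143 ] 97.51417279243469 0.01444502746398026 [-0.7   0.92 -0.2   1.3   0.46  1.41 -1.15]
tip in tool [-48.65673221  -0.80853006 120.62504109] axis [-3.41392019e-01 -2.83924341e-04  9.39920959e-01]
[-2.16141120e-04  6.93234891e-04 -9.99999736e-01]
[-0.09810488 -0.98002546  0.17298995]
```

```bash
cat >> seam.py <<'E'
p0,e0,T,Ax=[np.array(q) for q in json.load(open('grip.json'))]
U=GR*R.from_rotvec([0,np.radians(50),0])
def tcp(tip): return tip-U.apply(T)
E
python3 - <<'E'
from seam import *
S=cp(-45,-55,37); print('start tip',S,'corner',cp(-45,65,37),'end',cp(25,65,37))
r=R.from_euler('xyz',e0)
e=plan([(p0+[0,0,.10],r,1),(p0+[0,-.06,.14],r,1),(tcp(S+[0,0,.045]),U,7)])
E
```

```text
start tip [ 0.52403332 -0.28695394  0.037     ] corner [ 0.4998014  -0.16942601  0.037     ] end [ 0.56835936 -0.15529072  0.037     ]
0 [-0.501, 0.001, -0.866] [0.0, 0.0, 0.0] -> [0.5468 0.3437 0.2021]
1 [-0.717, 0.061, -0.047] [0.0, 0.0, 0.0] -> [0.5468 0.2837 0.2421]
2 [-0.678, 0.05, 0.442] [0.0, 0.06, -0.0] -> [0.5438 0.2028 0.2378]
3 [-0.728, 0.05, 0.353] [0.0, 0.059, -0.0] -> [0.5407 0.1219 0.2335]
4 [-0.766, 0.05, 0.261] [0.0, 0.06, -0.0] -> [0.5376 0.041  0.2292]
5 [-0.792, 0.051, 0.163] [0.0, 0.059, -0.0] -> [ 0.5345 -0.0399  0.2249]
6 [-0.807, 0.05, 0.064] [0.0, 0.06, -0.0] -> [ 0.5314 -0.1208  0.2206]
7 [-0.808, 0.05, -0.038] [0.001, 0.059, -0.0] -> [ 0.5284 -0.2017  0.2163]
8 [-0.798, 0.05, -0.137] [-0.0, 0.06, -0.0] -> [ 0.5253 -0.2826  0.212 ]
```

apply_moves --linear '[[-0.05, 0, -0.086], [-0.15, 0, -0.26], [-0.27, 0, -0.47], [-0.39, 0, -0.67], [-0.501, 0, -0.866]]' --delta_rot '[[0, 0, 0], [0, 0, 0], [0, 0, 0], [0, 0, 0], [0, 0, 0]]'

```text
clock: 18.0
position: [0.5466, 0.3435, 0.2038]
tool_rot: [3.14, 0.524, 1.47]
force: [1.1, 0.0, -0.2]
grip_width: 0.0146
finger_force: 97.4
```

apply_moves --linear '[[-0.14, 0.01, -0.01], [-0.28, 0.02, -0.02], [-0.43, 0.04, -0.03], [-0.57, 0.05, -0.04], [-0.717, 0.061, -0.047]]' --delta_rot '[[0, 0, 0], [0, 0, 0], [0, 0, 0], [0, 0, 0], [0, 0, 0]]'

```text
clock: 18.42
position: [0.5466, 0.2818, 0.2422]
tool_rot: [3.141, 0.525, 1.47]
force: [0.0, -0.1, -0.1]
grip_width: 0.0147
finger_force: 97.5
```

apply_moves --linear '[[-0.14, 0.01, 0.09], [-0.27, 0.02, 0.18], [-0.41, 0.03, 0.27], [-0.54, 0.04, 0.35], [-0.678, 0.05, 0.442]]' --delta_rot '[[0, 0.012, 0], [0, 0.024, 0], [0, 0.036, 0], [0, 0.048, 0], [0, 0.06, 0]]'

```text
clock: 18.83
position: [0.5433, 0.2011, 0.2378]
tool_rot: [3.14, 0.398, 1.47]
force: [1.2, 0.8, -0.8]
grip_width: 0.0145
finger_force: 97.4
```

apply_moves --linear '[[-0.15, 0.01, 0.07], [-0.29, 0.02, 0.14], [-0.44, 0.03, 0.21], [-0.58, 0.04, 0.28], [-0.728, 0.05, 0.353]]' --delta_rot '[[0, 0.012, 0], [0, 0.024, 0], [0, 0.036, 0], [0, 0.048, 0], [0, 0.059, 0]]'

```text
clock: 19.25
position: [0.5401, 0.12, 0.2335]
tool_rot: [3.14, 0.274, 1.47]
force: [0.6, 0.1, -0.9]
grip_width: 0.0145
finger_force: 97.4
```

apply_moves --linear '[[-0.15, 0.01, 0.05], [-0.31, 0.02, 0.1], [-0.46, 0.03, 0.16], [-0.61, 0.04, 0.21], [-0.766, 0.05, 0.261]]' --delta_rot '[[0, 0.012, 0], [0, 0.024, 0], [0, 0.036, 0], [0, 0.048, 0], [0, 0.06, 0]]'

```text
clock: 19.67
position: [0.5367, 0.0393, 0.2292]
tool_rot: [3.14, 0.149, 1.47]
force: [-0.1, 0.5, -1.2]
grip_width: 0.0145
finger_force: 97.3
```

apply_moves --linear '[[-0.16, 0.01, 0.03], [-0.32, 0.02, 0.06], [-0.48, 0.03, 0.1], [-0.63, 0.04, 0.13], [-0.792, 0.051, 0.163]]' --delta_rot '[[0, 0.012, 0], [0, 0.024, 0], [0, 0.036, 0], [0, 0.048, 0], [0, 0.059, 0]]'

```text
clock: 20.08
position: [0.5336, -0.0415, 0.2249]
tool_rot: [3.14, 0.025, 1.47]
force: [-0.2, 0.6, -1.6]
grip_width: 0.0148
finger_force: 97.3
```

apply_moves --linear '[[-0.16, 0.01, 0.01], [-0.32, 0.02, 0.03], [-0.48, 0.03, 0.04], [-0.64, 0.04, 0.05], [-0.807, 0.05, 0.064]]' --delta_rot '[[0, 0.012, 0], [0, 0.024, 0], [0, 0.036, 0], [0, 0.048, 0], [0, 0.06, 0]]'

```text
clock: 20.5
position: [0.5304, -0.1222, 0.2206]
tool_rot: [3.14, -0.101, 1.47]
force: [-0.3, 0.3, -0.7]
grip_width: 0.0144
finger_force: 97.4
```

apply_moves --linear '[[-0.16, 0.01, -0.01], [-0.32, 0.02, -0.02], [-0.48, 0.03, -0.03], [-0.64, 0.04, -0.03], [-0.808, 0.05, -0.038]]' --delta_rot '[[0, 0.012, 0], [0, 0.024, 0], [0, 0.036, 0], [0, 0.048, 0], [0.001, 0.059, 0]]'

```text
clock: 20.92
position: [0.5271, -0.2031, 0.2162]
tool_rot: [-3.14, -0.224, 1.47]
force: [-0.3, 0.0, -0.2]
grip_width: 0.0142
finger_force: 97.4
```

apply_moves --linear '[[-0.16, 0.01, -0.03], [-0.32, 0.02, -0.05], [-0.48, 0.03, -0.08], [-0.64, 0.04, -0.11], [-0.798, 0.05, -0.137]]' --delta_rot '[[0, 0.012, 0], [0, 0.024, 0], [0, 0.036, 0], [0, 0.048, 0], [0, 0.06, 0]]'

```text
clock: 21.33
position: [0.524, -0.284, 0.2119]
tool_rot: [-3.14, -0.35, 1.47]
force: [0.5, 0.3, -0.0]
grip_width: 0.0146
finger_force: 97.4
```

apply_moves --linear '[[0, 0, 0], [0, 0, 0], [0, 0, 0], [0, 0, 0], [0, 0, 0]]' --delta_rot '[[0, 0, 0], [0, 0, 0], [0, 0, 0], [0, 0, 0], [0, 0, 0]]'

```text
clock: 21.75
position: [0.5252, -0.2819, 0.2122]
tool_rot: [-3.141, -0.349, 1.472]
force: [-0.1, 0.4, -1.1]
grip_width: 0.0144
finger_force: 97.6
```

Run:
```python
from seam import *
p,r=cur(); t=p+r.apply(T); print('tip',t,'axis',r.apply(Ax),monitor.observe()['qpos'].round(2))
a=optics.grab_frame('top');b=optics.grab_frame('side');np.savez('t5.npz',p=a[0],d=a[1]);np.savez('s5.npz',p=b[0],d=b[1])
tl=t-r.apply(Ax)*.17
for n in('top','side'): print(n,'tip',pix(n,t),'tail',pix(n,tl),'barrel end',pix(n,t-r.apply(Ax)*.04),'seam start/corner/end',pix(n,cp(-45,-55,37)),pix(n,cp(-45,65,37)),pix(n,cp(25,65,37)))
B=cv2.resize(b[0][100:220,270:400],None,fx=4,fy=4,interpolation=cv2.INTER_CUBIC)
cv2.imwrite('pics/p5.png',np.hstack([B[:,:],cv2.resize(a[0][140:260,310:376],None,fx=4,fy=4)])[:,:790,::-1])
```

```text
tip [ 0.52388427 -0.28626069  0.08225581] axis [-9.25730626e-04  4.34689233e-04 -9.99999477e-01] [ 0.77  0.61 -0.32  1.56 -0.15  1.13  0.47]
top tip [367.60165811 201.1947822 ] tail [373.46731518 198.7761361 ] barrel end [368.86072364 200.67561889] seam start/corner/end [366.44989141 201.69728841] [334.23906345 208.43657202] [330.28205163 189.68341251]
side tip [337.71118336 160.72442777] tail [337.57588696 114.26253787] barrel end [337.6810717  150.38383912] seam start/corner/end [337.68818523 171.88420992] [345.02889782 195.96793587] [322.32020206 198.82618618]
```

View pics/p5.png

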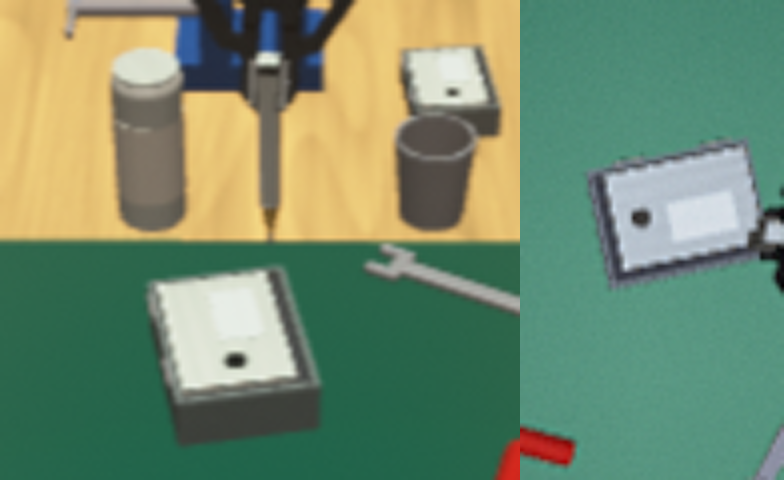

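The side view puts the stylus tip at about (337.5,160), as predicted (337.7,160.7), upright over the seam start. Next I refine the seam position from brightness profiles across the groove.

Run:
```python
from seam import *
for n,f in(('top','t1'),('side','s5')):
    g=cv2.cvtColor(np.load(f+'.npz')['p'],cv2.COLOR_RGB2GRAY).astype(np.float32)
    def prof(pts):
        uv=np.array([pix(n,q) for q in pts],np.float32); return cv2.remap(g,uv[:,0],uv[:,1],cv2.INTER_LINEAR).ravel()
    xs=np.arange(-64,-29,2)
    for lo,hi in((-45,-5),(5,45)): print(n,'front y',lo,[int(v) for v in np.mean([prof([cp(x,y,45) for x in xs]) for y in range(lo,hi,4)],0)])
    ys=np.arange(48,85,2)
    for lo,hi in((-30,5),(5,40)): print(n,'left x',lo,[int(v) for v in np.mean([prof([cp(x,y,45) for y in ys]) for x in range(lo,hi,4)],0)])
```

```text
top front y -45 [125, 125, 122, 119, 116, 111, 102, 85, 66, 58, 74, 117, 156, 183, 190, 185, 182, 182]
top front y 5 [127, 127, 124, 121, 117, 110, 102, 85, 66, 56, 71, 115, 155, 185, 194, 190, 187, 185]
top left x -30 [189, 190, 191, 195, 196, 169, 123, 85, 62, 61, 77, 98, 106, 101, 105, 116, 123, 126, 126]
top left x 5 [190, 190, 191, 195, 198, 172, 126, 87, 62, 59, 74, 97, 108, 104, 107, 115, 121, 123, 123]
side front y -45 [79, 81, 87, 100, 114, 117, 106, 90, 81, 86, 110, 153, 190, 212, 219, 220, 221, 223]
side front y 5 [78, 80, 88, 103, 117, 118, 105, 88, 80, 87, 112, 157, 196, 217, 222, 223, 223, 223]
side left x -30 [221, 223, 225, 225, 223, 215, 193, 163, 138, 118, 108, 107, 110, 109, 99, 86, 74, 68, 64]
side left x 5 [223, 225, 226, 225, 225, 219, 201, 170, 141, 122, 109, 108, 115, 115, 102, 87, 76, 67, 64]
```

```bash
sed -i 's/^CC=.*/CC=np.array([.5570,-.2240,0])+np.array([-.00153,0,0])/' seam.py
python3 - <<'E'
from seam import *
S=cp(-45,-55,0); print(S)
plan([(tcp(S+[0,0,.052]),U,1),(tcp(S+[0,0,.0405]),U,1)])
E
```

```text
Traceback (most recent call last):
  File "seam.py", line 4, in <module>
    cx=np.array([np.cos(ca),np.sin(ca),0]); cy=np.array([-cx[1],cx[0],0])
                        ^^
NameError: name 'ca' is not defined. Did you mean: 'cam'?
```

```bash
sed -i 's/^CC=.*/CC=np.array([.5570,-.2240,0])+np.array([-.00153,0,0]); ca=np.radians(11.65)/' seam.py
python3 - <<'E'
from seam import *
S=cp(-45,-55,0); print(S)
plan([(tcp(S+[0,0,.052]),U,1),(tcp(S+[0,0,.0405]),U,1)])
E
```

```text
[ 0.52250332 -0.28695394  0.        ]
0 [-0.109, -0.015, 0.281] [-0.0, 0.0, 0.0] -> [ 0.5238 -0.2826  0.182 ]
1 [-0.04, 0.001, 0.108] [-0.0, 0.0, 0.0] -> [ 0.5238 -0.2826  0.1705]
```

apply_moves --linear '[[-0.025, -0.015, 0.06], [-0.05, -0.015, 0.12], [-0.08, -0.015, 0.2], [-0.109, -0.015, 0.281], [-0.109, -0.015, 0.281]]' --delta_rot '[[0, 0, 0], [0, 0, 0], [0, 0, 0], [0, 0, 0], [0, 0, 0]]'

```text
clock: 22.27
position: [0.5228, -0.2826, 0.1795]
tool_rot: [-3.138, -0.35, 1.47]
force: [-0.7, 0.5, -1.3]
grip_width: 0.0148
finger_force: 97.6
```

apply_moves --linear '[[-0.008, 0, 0.022], [-0.016, 0, 0.043], [-0.024, 0, 0.065], [-0.032, 0, 0.087], [-0.04, 0.001, 0.108]]' --delta_rot '[[0, 0, 0], [0, 0, 0], [0, 0, 0], [0, 0, 0], [0, 0, 0]]'

```text
clock: 22.68
position: [0.5237, -0.2832, 0.1702]
tool_rot: [-3.141, -0.349, 1.471]
force: [-0.1, -0.1, -0.9]
grip_width: 0.0149
finger_force: 97.6
```

apply_moves --linear '[[0, 0, 0], [0, 0, 0], [0, 0, 0], [0, 0, 0], [0, 0, 0]]' --delta_rot '[[0, 0, 0], [0, 0, 0], [0, 0, 0], [0, 0, 0], [0, 0, 0]]'

```text
clock: 23.1
position: [0.5237, -0.2832, 0.1704]
tool_rot: [-3.141, -0.349, 1.471]
force: [0.1, -1.1, -0.8]
grip_width: 0.0145
finger_force: 97.6
```

Run:
```python
from seam import *
p,r=cur(); s=monitor.observe(); t=p+r.apply(T); d=t-CC; print('tip case',d@cx*1000,d@cy*1000,t[2]*1000,s['force'],s['moment'],s['finger_force'])
S=cp(-45,-55,0); plan([(tcp(S+[0,0,.037]),U,1)])
```

```text
tip case -45.25056290615748 -55.5953003900762 40.403048059769716 [ 0.08103767 -1.06909338 -0.77293321] [-0.43435045 -0.0014645  -0.03923084] 97.63450026512146
0 [-0.006, -0.0, 0.034] [-0.0, 0.0, -0.0] -> [ 0.5238 -0.2826  0.167 ]
```

apply_moves --linear '[[-0.003, 0, 0.008], [-0.005, 0, 0.014], [-0.008, 0, 0.02], [-0.01, 0, 0.028], [-0.012, 0, 0.034]]' --delta_rot '[[0, 0, 0], [0, 0, 0], [0, 0, 0], [0, 0, 0], [0, 0, 0]]'

```text
clock: 23.52
position: [0.5236, -0.2831, 0.1665]
tool_rot: [-3.14, -0.349, 1.471]
force: [-0.8, -0.1, -0.2]
grip_width: 0.0147
finger_force: 97.6
```

apply_moves --linear '[[-0.001, 0, 0.003], [-0.002, 0, 0.006], [-0.003, 0, 0.009], [-0.004, 0, 0.011], [-0.004, 0, 0.011]]' --delta_rot '[[0, 0, 0], [0, 0, 0], [0, 0, 0], [0, 0, 0], [0, 0, 0]]'

```text
clock: 23.93
position: [0.5237, -0.2831, 0.1655]
tool_rot: [-3.141, -0.349, 1.471]
force: [-0.2, 0.0, -1.1]
grip_width: 0.0149
finger_force: 97.6
```

Run:
```python
from seam import *
p,r=cur(); s=monitor.observe(); t=p+r.apply(T); d=t-CC; print('tip case',d@cx*1000,d@cy*1000,t[2]*1000,s['force'],s['moment'],s['finger_force'])
# unit moves per row (3.5 mm) along seam in tool axes
print('front row 3.5',U.inv().apply(cy*.0035)/.1,'left row 3.5',U.inv().apply(cx*.0035)/.1,'up 1mm',U.inv().apply([0,0,.001])/.1,'case x 1mm',U.inv().apply(cx*.001)/.1,)
```

```text
tip case -45.31213060419886 -55.47696926395676 35.49037410550249 [-0.22633594  0.03464463 -1.11787559] [-0.40386574  0.08360987 -0.02502984] 97.6338529586792
front row 3.5 [ 0.03139281 -0.01043728  0.01142605] left row 3.5 [0.00980783 0.03340753 0.00356976] up 1mm [ 3.42020143e-03  2.77555756e-19 -9.39692621e-03] case x 1mm [0.00280224 0.00954501 0.00101993]
```

apply_moves --linear '[[-0.001, 0, 0.003], [-0.002, 0, 0.006], [-0.003, 0, 0.009], [-0.004, 0, 0.011], [-0.004, 0, 0.011]]' --delta_rot '[[0, 0, 0], [0, 0, 0], [0, 0, 0], [0, 0, 0], [0, 0, 0]]'

```text
clock: 24.35
position: [0.5238, -0.2832, 0.1646]
tool_rot: [-3.141, -0.349, 1.471]
force: [-0.5, 0.3, 3.2]
grip_width: 0.0147
finger_force: 98.1
```

apply_moves --linear '[[-0.001, 0, 0.003], [-0.002, 0, 0.006], [-0.003, 0, 0.009], [-0.004, 0, 0.011], [-0.004, 0, 0.011]]' --delta_rot '[[0, 0, 0], [0, 0, 0], [0, 0, 0], [0, 0, 0], [0, 0, 0]]'

```text
clock: 24.77
position: [0.524, -0.2832, 0.164]
tool_rot: [-3.142, -0.349, 1.471]
force: [-2.9, 0.0, 13.5]
grip_width: 0.0148
finger_force: 99.3
```

Floor contact is at TCP z ≈ 0.165. I ease off 1 mm to a light touch and start along the front.

apply_moves --linear '[[0.003, 0, -0.009], [0.003, 0, -0.009], [0.003, 0, -0.009], [0.003, 0, -0.009], [0.003, 0, -0.009]]' --delta_rot '[[0, 0, 0], [0, 0, 0], [0, 0, 0], [0, 0, 0], [0, 0, 0]]'

```text
clock: 25.18
position: [0.5239, -0.2832, 0.1644]
tool_rot: [-3.141, -0.349, 1.471]
force: [-0.6, -0.5, 7.5]
grip_width: 0.0147
finger_force: 98.0
```

apply_moves --linear '[[0.031, -0.01, 0.011], [0.062, -0.021, 0.023], [0.093, -0.031, 0.034], [0.124, -0.041, 0.045], [0.155, -0.052, 0.056]]' --delta_rot '[[0, 0, 0], [0, 0, 0], [0, 0, 0], [0, 0, 0], [0, 0, 0]]'

```text
clock: 25.6
position: [0.5207, -0.2678, 0.1645]
tool_rot: [3.14, -0.346, 1.47]
force: [1.8, -6.9, 5.4]
grip_width: 0.0146
finger_force: 98.4
```

apply_moves --linear '[[0.031, -0.01, 0.011], [0.062, -0.021, 0.023], [0.093, -0.031, 0.034], [0.124, -0.041, 0.045], [0.155, -0.052, 0.056]]' --delta_rot '[[0, 0, 0], [0, 0, 0], [0, 0, 0], [0, 0, 0], [0, 0, 0]]'

```text
clock: 26.02
position: [0.5172, -0.2508, 0.1645]
tool_rot: [3.14, -0.346, 1.47]
force: [2.4, -5.1, 4.6]
grip_width: 0.0145
finger_force: 98.4
```

```bash
cat > st.py <<'E'
from seam import *
p,r=cur(); s=monitor.observe(); t=p+r.apply(T); d=t-CC; print('tip case',d@cx*1000,d@cy*1000,t[2]*1000,s['force'],s['moment'],s['finger_force'],(U.inv()*r).as_rotvec(degrees=True))
E
python3 st.py
python3 - <<'E'
from seam import *
b=optics.grab_frame('side'); a=optics.grab_frame('top')
p,r=cur();t=p+r.apply(T); print(pix('side',t))
B=cv2.resize(b[0][110:215,290:390],None,fx=5,fy=5,interpolation=cv2.INTER_CUBIC)
cv2.imwrite('pics/p6.png',B[:,:,::-1])
E
```

```text
tip case -44.915257276956055 -22.89326837737014 34.54804905440636 [ 2.43189756 -5.11201914  4.62287751] [-2.14312222 -0.48811585 -0.15064655] 98.37104916572571 [-0.10041373 -0.14875243  0.04781191]
[340.19452983 178.96837473]
```

View pics/p6.png

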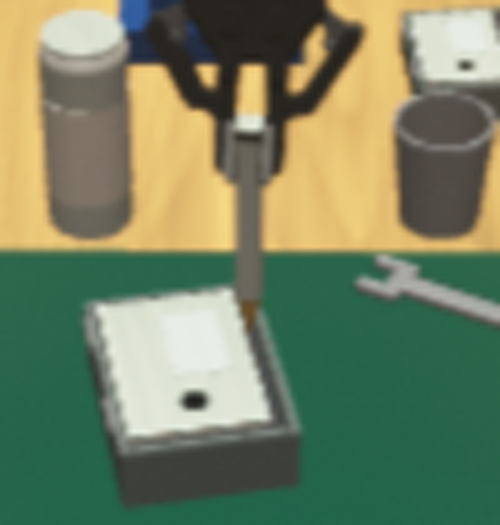

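The tip sits in the front groove at crop (250,320) and the lid is shut. Continue, a touch lighter.

apply_moves --linear '[[0.032, -0.01, 0.008], [0.063, -0.021, 0.019], [0.094, -0.031, 0.03], [0.125, -0.041, 0.041], [0.156, -0.052, 0.052]]' --delta_rot '[[0, 0, 0], [0, 0, 0], [0, 0, 0], [0, 0, 0], [0, 0, 0]]'

```text
clock: 26.53
position: [0.513, -0.2322, 0.1646]
tool_rot: [-3.141, -0.349, 1.471]
force: [1.3, -5.5, 3.6]
grip_width: 0.0148
finger_force: 98.1
```

apply_moves --linear '[[0.031, -0.01, 0.011], [0.062, -0.021, 0.023], [0.093, -0.031, 0.034], [0.124, -0.041, 0.045], [0.155, -0.052, 0.056]]' --delta_rot '[[0, 0, 0], [0, 0, 0], [0, 0, 0], [0, 0, 0], [0, 0, 0]]'

```text
clock: 26.95
position: [0.5094, -0.2151, 0.1647]
tool_rot: [-3.14, -0.349, 1.471]
force: [0.8, -4.0, 2.3]
grip_width: 0.0144
finger_force: 98.1
```

```bash
python3 st.py
```

```text
tip case -45.53819098612797 14.047033942356014 34.67743908447418 [ 0.8025157  -4.03763038  2.3163172 ] [-1.39839365 -0.26229134 -0.13315504] 98.07369947433472 [0.05551594 0.00587075 0.03017611]
```

apply_moves --linear '[[0.031, -0.01, 0.011], [0.062, -0.021, 0.023], [0.093, -0.031, 0.034], [0.124, -0.041, 0.045], [0.155, -0.052, 0.056]]' --delta_rot '[[0, 0, 0], [0, 0, 0], [0, 0, 0], [0, 0, 0], [0, 0, 0]]'

```text
clock: 27.37
position: [0.5059, -0.1982, 0.1647]
tool_rot: [-3.14, -0.349, 1.471]
force: [1.0, -2.9, 2.1]
grip_width: 0.0146
finger_force: 98.0
```

apply_moves --linear '[[0.031, -0.01, 0.011], [0.062, -0.021, 0.023], [0.093, -0.031, 0.034], [0.124, -0.041, 0.045], [0.155, -0.052, 0.056]]' --delta_rot '[[0, 0, 0], [0, 0, 0], [0, 0, 0], [0, 0, 0], [0, 0, 0]]'

```text
clock: 27.78
position: [0.5024, -0.1813, 0.1648]
tool_rot: [-3.14, -0.349, 1.471]
force: [0.6, -2.1, 1.2]
grip_width: 0.0144
finger_force: 97.8
```

apply_moves --linear '[[0.031, -0.01, 0.011], [0.062, -0.021, 0.023], [0.093, -0.031, 0.034], [0.124, -0.041, 0.045], [0.15, -0.05, 0.054]]' --delta_rot '[[0, 0, 0], [0, 0, 0], [0, 0, 0], [0, 0, 0], [0, 0, 0]]'

```text
clock: 28.2
position: [0.4989, -0.1648, 0.1648]
tool_rot: [-3.14, -0.349, 1.471]
force: [0.2, -2.6, 0.5]
grip_width: 0.0144
finger_force: 97.7
```

```bash
python3 st.py
python3 - <<'E'
from seam import *
p,r=cur();t=p+r.apply(T); print(pix('side',t),pix('side',cp(-45,65,37)))
b=optics.grab_frame('side')
cv2.imwrite('pics/p7.png',cv2.resize(b[0][120:215,300:380],None,fx=6,fy=6,interpolation=cv2.INTER_CUBIC)[:,:,::-1])
E
```

```text
tip case -45.650135181055774 65.41729182568989 34.83902917565729 [ 0.22115642 -2.56279291  0.46056794] [-0.80021434 -0.07759427 -0.06217002] 97.74577260017395 [0.06030604 0.01045428 0.02485347]
[345.76315997 196.57090259] [345.53260198 195.97251062]
```

View pics/p7.png

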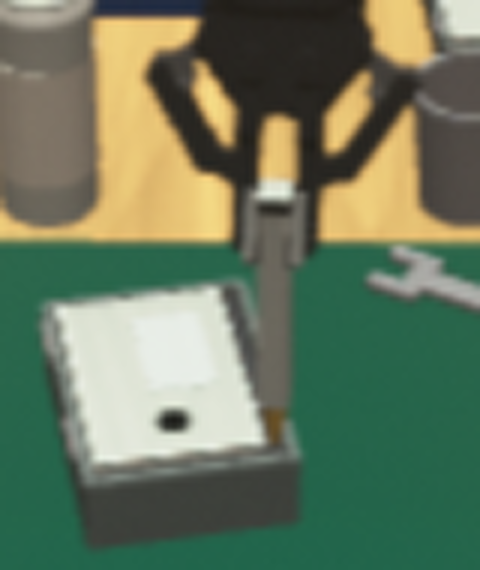

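The tip is at the corner, crop (276,445). I nudge 2.5 mm further to be sure, then check the force.

apply_moves --linear '[[0.007, -0.002, 0.0025], [0.015, -0.005, 0.0055], [0.022, -0.007, 0.008], [0.022, -0.007, 0.008], [0.022, -0.007, 0.008]]' --delta_rot '[[0, 0, 0], [0, 0, 0], [0, 0, 0], [0, 0, 0], [0, 0, 0]]'

```text
clock: 28.67
position: [0.4986, -0.163, 0.1648]
tool_rot: [-3.14, -0.349, 1.471]
force: [0.3, -0.6, 0.9]
grip_width: 0.0145
finger_force: 97.8
```

```bash
python3 st.py
```

```text
tip case -45.65305463114378 67.25255480618075 34.816868431697515 [ 0.32072582 -0.62052565  0.9246838 ] [-0.33485048  0.02229624  0.01786504] 97.77652144432068 [0.05049462 0.00170423 0.04260878]
```

apply_moves --linear '[[0.008, 0.034, 0.003], [0.016, 0.067, 0.006], [0.024, 0.101, 0.009], [0.032, 0.134, 0.0115], [0.0395, 0.168, 0.0144]]' --delta_rot '[[0, 0, 0], [0, 0, 0], [0, 0, 0], [0, 0, 0], [0, 0, 0]]'

```text
clock: 29.08
position: [0.516, -0.1603, 0.1648]
tool_rot: [-3.14, -0.349, 1.471]
force: [-3.1, -0.6, 1.6]
grip_width: 0.0144
finger_force: 97.8
```

apply_moves --linear '[[0.01, 0.033, 0.0035], [0.019, 0.066, 0.007], [0.029, 0.099, 0.0106], [0.039, 0.132, 0.0142], [0.0485, 0.165, 0.0177]]' --delta_rot '[[0, 0, 0], [0, 0, 0], [0, 0, 0], [0, 0, 0], [0, 0, 0]]'

```text
clock: 29.5
position: [0.5331, -0.1569, 0.1648]
tool_rot: [-3.141, -0.349, 1.471]
force: [-1.2, -0.9, 2.1]
grip_width: 0.0148
finger_force: 97.8
```

```bash
python3 st.py
```

```text
tip case -10.577573460038657 66.28411192165936 34.814878216165 [-1.24012479 -0.88014609  2.08500756] [-0.42740801  0.66395115  0.13299693] 97.76555299758911 [ 0.04078075 -0.00196287  0.03084892]
```

apply_moves --linear '[[0.01, 0.033, 0.0035], [0.019, 0.066, 0.007], [0.029, 0.099, 0.0106], [0.039, 0.132, 0.0142], [0.0485, 0.165, 0.0177]]' --delta_rot '[[0, 0, 0], [0, 0, 0], [0, 0, 0], [0, 0, 0], [0, 0, 0]]'

```text
clock: 29.92
position: [0.5499, -0.1534, 0.1648]
tool_rot: [-3.141, -0.349, 1.471]
force: [-2.0, -0.4, 2.2]
grip_width: 0.0146
finger_force: 97.8
```

apply_moves --linear '[[0.01, 0.033, 0.0035], [0.019, 0.066, 0.007], [0.029, 0.099, 0.0106], [0.039, 0.132, 0.0142], [0.0485, 0.165, 0.0177]]' --delta_rot '[[0, 0, 0], [0, 0, 0], [0, 0, 0], [0, 0, 0], [0, 0, 0]]'

```text
clock: 30.33
position: [0.5669, -0.1499, 0.1648]
tool_rot: [-3.141, -0.349, 1.471]
force: [-1.6, 0.6, 0.7]
grip_width: 0.0146
finger_force: 97.8
```

apply_moves --linear '[[0.003, 0.01, 0.001], [0.003, 0.01, 0.001], [0.003, 0.01, 0.001], [0.003, 0.01, 0.001], [0.003, 0.01, 0.001]]' --delta_rot '[[0, 0, 0], [0, 0, 0], [0, 0, 0], [0, 0, 0], [0, 0, 0]]'

```text
clock: 30.75
position: [0.5677, -0.1498, 0.1649]
tool_rot: [-3.141, -0.349, 1.471]
force: [0.7, -0.3, 1.6]
grip_width: 0.0147
finger_force: 97.8
```

```bash
python3 st.py
python3 - <<'E'
from seam import *
p,r=cur();t=p+r.apply(T);a=r.apply(Ax)
b=optics.grab_frame('side'); np.savez('s8.npz',p=b[0],d=b[1]); A=optics.grab_frame('top'); np.savez('t8.npz',p=A[0],d=A[1])
print([pix('side',t-a*k).round(1) for k in(0,.04,.17)],[pix('top',t-a*k).round(1) for k in(0,.04,.17)])
cv2.imwrite('pics/p8.png',cv2.resize(b[0][120:215,285:365],None,fx=6,fy=6,interpolation=cv2.INTER_CUBIC)[:,:,::-1])
E
```

```text
tip case 24.75519166740609 66.21640949118951 34.8808213227936 [ 0.692507   -0.31954501  1.57289253] [-0.15999535 -0.26241222 -0.10792715] 97.80747413635254 [ 0.02142415 -0.00157378  0.03332072]
[array([323. , 199.6]), array([322.7, 189.5]), array([321.7, 154.1])] [array([330. , 190.3]), array([330.2, 189.5]), array([331.1, 186.6])]
```

View pics/p8.png

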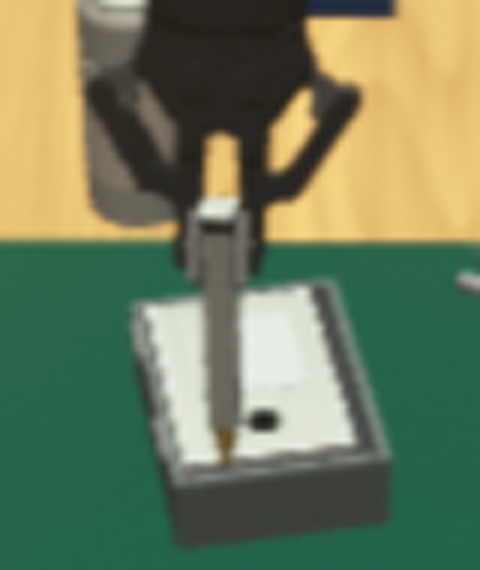

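The tip is at the seam's end, crop (228,462) = pixel (323,197), as predicted. That was my last picture: I have already viewed more than the allowed ten, so the rest goes by numbers. Lift and return.

Run:
```python
from seam import *
p,r=cur(); r0=R.from_euler('xyz',e0)
plan([(p+[0,0,.08],U,1),(p0+[0,-.06,.14],r0,6),(p0+[0,0,.10],r0,1),(p0+[0,0,.10],r0,1)])
```

```text
0 [0.274, -0.001, -0.752] [-0.0, 0.0, -0.0] -> [ 0.5676 -0.1498  0.2449]
1 [0.671, -0.106, 0.249] [-0.0, -0.069, 0.0] -> [ 0.5641 -0.0775  0.2444]
2 [0.699, -0.107, 0.15] [-0.0, -0.07, 0.0] -> [ 0.5607 -0.0053  0.244 ]
3 [0.714, -0.106, 0.046] [-0.0, -0.069, 0.0] -> [0.5572 0.067  0.2435]
4 [0.713, -0.107, -0.057] [-0.001, -0.07, 0.0] -> [0.5537 0.1392 0.243 ]
5 [0.698, -0.106, -0.161] [0.0, -0.069, 0.0] -> [0.5503 0.2115 0.2425]
6 [0.666, -0.106, -0.259] [0.0, -0.07, 0.0] -> [0.5468 0.2837 0.2421]
7 [0.717, -0.06, 0.047] [0.0, 0.0, 0.0] -> [0.5468 0.3437 0.2021]
8 [0.0, -0.0, -0.0] [0.0, 0.0, 0.0] -> [0.5468 0.3437 0.2021]
```

apply_moves --linear '[[0.03, 0, -0.08], [0.09, 0, -0.24], [0.15, 0, -0.42], [0.21, 0, -0.58], [0.274, 0, -0.752]]' --delta_rot '[[0, 0, 0], [0, 0, 0], [0, 0, 0], [0, 0, 0], [0, 0, 0]]'

```text
clock: 31.27
position: [0.5673, -0.1498, 0.246]
tool_rot: [-3.14, -0.349, 1.471]
force: [1.1, -0.4, -1.5]
grip_width: 0.0143
finger_force: 97.6
```

apply_moves --linear '[[0.13, -0.02, 0.05], [0.27, -0.04, 0.1], [0.4, -0.06, 0.15], [0.54, -0.08, 0.2], [0.671, -0.106, 0.249]]' --delta_rot '[[0, -0.014, 0], [0, -0.028, 0], [0, -0.042, 0], [0, -0.056, 0], [0, -0.069, 0]]'

```text
clock: 31.68
position: [0.564, -0.0767, 0.2451]
tool_rot: [-3.141, -0.203, 1.471]
force: [-0.1, -0.1, -1.1]
grip_width: 0.0148
finger_force: 97.7
```

apply_moves --linear '[[0.14, -0.02, 0.03], [0.28, -0.04, 0.06], [0.42, -0.06, 0.09], [0.56, -0.08, 0.12], [0.699, -0.107, 0.15]]' --delta_rot '[[0, -0.014, 0], [0, -0.028, 0], [0, -0.042, 0], [0, -0.056, 0], [0, -0.07, 0]]'

```text
clock: 32.1
position: [0.5605, -0.0047, 0.2445]
tool_rot: [-3.141, -0.056, 1.471]
force: [0.5, -0.4, -0.6]
grip_width: 0.0143
finger_force: 97.7
```

apply_moves --linear '[[0.14, -0.02, 0.01], [0.28, -0.04, 0.02], [0.43, -0.06, 0.03], [0.57, -0.08, 0.04], [0.714, -0.106, 0.046]]' --delta_rot '[[0, -0.014, 0], [0, -0.028, 0], [0, -0.042, 0], [0, -0.056, 0], [0, -0.069, 0]]'

```text
clock: 32.52
position: [0.5571, 0.0676, 0.244]
tool_rot: [-3.141, 0.088, 1.471]
force: [0.4, 0.2, -1.0]
grip_width: 0.0145
finger_force: 97.7
```

apply_moves --linear '[[0.14, -0.02, -0.01], [0.28, -0.04, -0.02], [0.43, -0.06, -0.03], [0.57, -0.08, -0.05], [0.713, -0.107, -0.057]]' --delta_rot '[[0, -0.014, 0], [0, -0.028, 0], [0, -0.042, 0], [0, -0.056, 0], [-0.001, -0.07, 0]]'

```text
clock: 32.93
position: [0.5538, 0.1398, 0.2437]
tool_rot: [3.14, 0.235, 1.47]
force: [0.4, -0.1, -0.8]
grip_width: 0.0145
finger_force: 97.7
```

apply_moves --linear '[[0.14, -0.02, -0.03], [0.28, -0.04, -0.06], [0.42, -0.06, -0.1], [0.56, -0.08, -0.13], [0.698, -0.106, -0.161]]' --delta_rot '[[0, -0.014, 0], [0, -0.028, 0], [0, -0.042, 0], [0, -0.056, 0], [0, -0.069, 0]]'

```text
clock: 33.35
position: [0.5502, 0.2122, 0.2431]
tool_rot: [3.14, 0.379, 1.47]
force: [-0.2, -0.3, -1.0]
grip_width: 0.0146
finger_force: 97.7
```

apply_moves --linear '[[0.13, -0.02, -0.05], [0.27, -0.04, -0.1], [0.4, -0.06, -0.16], [0.53, -0.08, -0.21], [0.666, -0.106, -0.259]]' --delta_rot '[[0, -0.014, 0], [0, -0.028, 0], [0, -0.042, 0], [0, -0.056, 0], [0, -0.07, 0]]'

```text
clock: 33.77
position: [0.5468, 0.2842, 0.2427]
tool_rot: [3.14, 0.526, 1.47]
force: [0.2, -0.1, -0.7]
grip_width: 0.0143
finger_force: 97.7
```

apply_moves --linear '[[0.14, -0.01, 0.01], [0.28, -0.02, 0.02], [0.43, -0.04, 0.03], [0.57, -0.05, 0.04], [0.717, -0.06, 0.047]]' --delta_rot '[[0, 0, 0], [0, 0, 0], [0, 0, 0], [0, 0, 0], [0, 0, 0]]'

```text
clock: 34.18
position: [0.547, 0.3442, 0.2013]
tool_rot: [3.14, 0.524, 1.47]
force: [0.5, -0.1, -0.5]
grip_width: 0.0144
finger_force: 97.6
```

apply_moves --linear '[[0, 0, 0], [0, 0, 0], [0, 0, 0], [0, 0, 0], [0, 0, 0]]' --delta_rot '[[0, 0, 0], [0, 0, 0], [0, 0, 0], [0, 0, 0], [0, 0, 0]]'

```text
clock: 34.6
position: [0.5472, 0.3432, 0.2025]
tool_rot: [3.14, 0.524, 1.47]
force: [-0.5, -0.0, 0.1]
grip_width: 0.0143
finger_force: 97.6
```

Run:
```python
from seam import *
p,r=cur(); r0=R.from_euler('xyz',e0); print((p-p0)*1000,(r0.inv()*r).as_rotvec(degrees=True))
q=p0+[0,0,.003]-AX*.002
plan([(q+[0,0,.04],r0,1),(q,r0,2)])
```

```text
[  0.42872578  -0.52380697 100.46594939] [-0.02972749  0.01360513  0.02038112]
0 [0.299, -0.006, 0.476] [0.0, -0.0, -0.0] -> [0.547  0.3453 0.1464]
1 [0.1, -0.0, 0.173] [0.0, -0.0, -0.0] -> [0.5469 0.3453 0.1264]
2 [0.1, -0.001, 0.174] [0.0, -0.0, -0.0] -> [0.547  0.3453 0.1064]
```

apply_moves --linear '[[0.06, 0, 0.095], [0.12, 0, 0.19], [0.18, -0.003, 0.285], [0.24, -0.005, 0.38], [0.299, -0.006, 0.476]]' --delta_rot '[[0, 0, 0], [0, 0, 0], [0, 0, 0], [0, 0, 0], [0, 0, 0]]'

```text
clock: 35.02
position: [0.5462, 0.3457, 0.1441]
tool_rot: [3.141, 0.525, 1.471]
force: [0.0, 0.9, -1.3]
grip_width: 0.0151
finger_force: 97.6
```

apply_moves --linear '[[0.02, 0, 0.035], [0.04, 0, 0.07], [0.06, 0, 0.105], [0.08, 0, 0.14], [0.1, 0, 0.173]]' --delta_rot '[[0, 0, 0], [0, 0, 0], [0, 0, 0], [0, 0, 0], [0, 0, 0]]'

```text
clock: 35.43
position: [0.5467, 0.3459, 0.1258]
tool_rot: [3.14, 0.524, 1.47]
force: [-0.4, -0.2, -1.5]
grip_width: 0.0145
finger_force: 97.6
```

apply_moves --linear '[[0.02, 0, 0.035], [0.04, 0, 0.07], [0.06, 0, 0.105], [0.08, 0, 0.14], [0.1, 0, 0.174]]' --delta_rot '[[0, 0, 0], [0, 0, 0], [0, 0, 0], [0, 0, 0], [0, 0, 0]]'

```text
clock: 35.85
position: [0.5466, 0.3457, 0.1054]
tool_rot: [3.14, 0.524, 1.471]
force: [-0.6, 0.5, -1.1]
grip_width: 0.0148
finger_force: 97.6
```

apply_moves --linear '[[0, 0, 0], [0, 0, 0], [0, 0, 0], [0, 0, 0], [0, 0, 0]]' --delta_rot '[[0, 0, 0], [0, 0, 0], [0, 0, 0], [0, 0, 0], [0, 0, 0]]'

```text
clock: 36.27
position: [0.5467, 0.3458, 0.106]
tool_rot: [3.14, 0.524, 1.471]
force: [-1.0, 0.0, -0.6]
grip_width: 0.0145
finger_force: 97.6
```

apply_moves --linear '[[0.003, 0, 0.005], [0.006, 0, 0.01], [0.009, 0, 0.016], [0.013, 0, 0.022], [0.015, 0, 0.026]]' --delta_rot '[[0, 0, 0], [0, 0, 0], [0, 0, 0], [0, 0, 0], [0, 0, 0]]'

```text
clock: 36.68
position: [0.5467, 0.3454, 0.1033]
tool_rot: [3.14, 0.525, 1.47]
force: [-1.5, -0.8, 8.2]
grip_width: 0.0144
finger_force: 98.2
```

apply_moves --linear '[[0, 0, 0], [0, 0, 0], [0, 0, 0], [0, 0, 0], [0, 0, 0]]' --delta_rot '[[0, 0, 0], [0, 0, 0], [0, 0, 0], [0, 0, 0], [0, 0, 0]]' --gripper 0.2

```text
clock: 37.1
position: [0.5466, 0.3458, 0.1027]
tool_rot: [3.14, 0.524, 1.471]
force: [0.4, -0.9, -0.0]
grip_width: 0.0515
finger_force: 0.0
```

apply_moves --linear '[[0, 0, -0.1], [0, 0, -0.3], [0, 0, -0.5], [0, 0, -0.75], [0, 0, -1]]' --delta_rot '[[0, 0, 0], [0, 0, 0], [0, 0, 0], [0, 0, 0], [0, 0, 0]]'

```text
clock: 37.52
position: [0.5514, 0.3963, 0.191]
tool_rot: [3.141, 0.524, 1.471]
force: [0.3, -1.0, 0.4]
grip_width: 0.051
finger_force: 0.0
```

apply_moves --linear '[[-0.3, 0, -0.2], [-0.6, 0, -0.4], [-0.8, 0, -0.6], [-1, 0, -0.7], [-1, 0, -0.8]]' --delta_rot '[[0, 0, 0], [0, 0, 0], [0, 0, 0], [0, 0, 0], [0, 0, 0]]'

```text
clock: 37.93
position: [0.5477, 0.3473, 0.3133]
tool_rot: [3.136, 0.522, 1.466]
force: [0.9, 0.2, 0.9]
grip_width: 0.0513
finger_force: 0.0
```

apply_moves --linear '[[-0.3, 0, -0.2], [-0.6, 0, -0.3], [-0.8, 0, -0.4], [-1, 0, -0.5], [-1, 0, -0.5]]' --delta_rot '[[0, 0, 0], [0, 0, 0], [0, 0, 0], [0, 0, 0], [0, 0, 0]]'

```text
clock: 38.35
position: [0.5411, 0.2864, 0.407]
tool_rot: [3.135, 0.521, 1.466]
force: [0.5, 0.5, 0.1]
grip_width: 0.051
finger_force: 0.0
```

Run:
```python
from seam import *
b=optics.grab_frame('side');a=optics.grab_frame('top')
ref={'side':np.load('s3.npz')['p'],'top':np.load('t3.npz')['p']}
for n,P,box in(('side',b[0],(305,295,345,345)),('top',a[0],(165,180,205,212))):
    for nm,Q in(('now',P),('ref',ref[n])):
        h=cv2.cvtColor(Q,cv2.COLOR_RGB2HSV); k=np.zeros((400,640),bool);k[box[1]:box[3],box[0]:box[2]]=1
        m=(h[...,1]<60)&(h[...,2]>165)&k; v,u=np.nonzero(m)
        if len(u): print(n,nm,len(u),u.mean().round(2),v.mean().round(2),u.min(),u.max(),v.min(),v.max())
    print(n,'rest-area mean abs diff',np.abs(P[box[1]:box[3],box[0]:box[2]].astype(int)-ref[n][box[1]:box[3],box[0]:box[2]]).mean())
r8=np.load('t1.npz')['p']; print('lid diff',np.abs(a[0][165:215,325:380].astype(int)-r8[165:215,325:380]).mean())
s=monitor.observe(); print(s['clock'],s['position'],s['force'])
```

```text
side now 126 322.99 321.02 318 329 311 332
side ref 123 323.29 321.19 318 330 311 332
side rest-area mean abs diff 3.1775
top now 81 192.07 194.72 178 204 191 197
top ref 82 192.32 194.84 178 204 191 198
top rest-area mean abs diff 10.114583333333334
lid diff 2.878909090909091
38.45 [0.54044452 0.2881477  0.40327128] [ 0.49839101  0.15575395 -0.30308541]
```

apply_moves --linear '[[0, 0, 0], [0, 0, 0], [0, 0, 0], [0, 0, 0], [0, 0, 0]]' --delta_rot '[[0, 0, 0], [0, 0, 0], [0, 0, 0], [0, 0, 0], [0, 0, 0]]'

```text
clock: 38.87
position: [0.5404, 0.2883, 0.4016]
tool_rot: [3.141, 0.525, 1.471]
force: [0.2, -0.5, -0.4]
grip_width: 0.0513
finger_force: 0.0
```

```bash
python3 -c "
from workcell import workorder; print(workorder.job_done())"
```

```text
the job is handed in; nothing more can be done
None
```

I handed the job in at 38.9 s with the lid shut, the seam traced from start to end and the stylus back in its rest (camera numbers match its first placement), but no verdict came back, I did not re-measure the bystanders, and I viewed 13 pictures, over the limit of 10.

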